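# Make up a patient's home kit on the tray

## Task

Make up the patient's home kit from the bottom up: lay the closed spectacle case in the long shallow tray, the prism bar flat and lengthwise along the middle of the case, and the contact lens case, caps up, lengthwise on top of the prism bar. At any point, also stand the small round bottle with the broad screw cap upright in the round cup. Leave the dropper bottle and the rubber stamp where they stand.

Things in the scene. Friction and masses are not known exactly. Their poses are not given: they have to be found in the camera images.
- case: Closed hard spectacle case, dark blue box 67 x 158 x 41 mm (x, y, z), lying with the lid up; the lid does not open. Origin at the centre of its underside, y along its length; grasp across the width (x): the gripped sides stand at x = -33 and +29 mm. Its top is flat, 41 mm up.
- bar: Prism bar, a clear/white flat bar 32 x 150 x 14 mm on a base plate 32 mm wide and 3 mm thick; above the plate its body is 24 mm wide (x): 14 mm high over the half at -y (from y = -71 to -1 mm), 10 mm high over the half at +y. Origin at the centre of its underside, y along its length; grasp across the body (x) near the middle.
- lens_box: Contact lens case, 30 x 62 x 18 mm, white base 30 mm wide and 10 mm high with two round screw caps (27 mm across) side by side on top. Origin at the centre of its underside, y along its length (from cap to cap); grasp across the base (x).
- bottle: Small round white bottle, 39 mm diameter, 73 mm high, with a broad ribbed screw cap, standing upright. Origin at the centre of its underside, z up.
- tray: Long shallow open grey tray, fixed, 94 x 188 mm outside, 88 x 182 mm inside, walls 14 mm high, floor 3 mm thick. Origin at the centre of its underside, y along its length. It stands on the black desk pad, 6 mm above the glass.
- cup: Round shallow grey cup, fixed, 74 mm across and 14 mm high, inside 62 mm across at the floor, floor 3 mm thick. Origin at the centre of its underside. It stands on the black desk pad.
- dropper: Bystander: slim amber dropper bottle, 34 mm diameter, 102 mm high with a black rubber teat, standing upright on the glass at the right (a second such bottle at the back by the laptop is part of the room). Origin at the centre of its underside. Not to be moved.
- stamp: Bystander: rubber stamp, red foot 25 x 58 x 12 mm with a wooden knob on top, 60 mm high. Origin at the centre of its underside. Not to be moved.
Not all that is in view belongs to the job. Several things have the shape of the bottle; the one meant has the colours described above.

How it is judged:
By the outcome, as a careful person would: the job done as asked, in the order asked, and still so for the second after the job is handed in, with the robot touching nothing.
It also fails if it takes over 120 s, if anything falls off the work surface, if the arm or the gripper's body presses on something with over 40 N, if the wrist force passes 120 N, or if a joint passes its speed limit or range.

## Robot

A 6-joint arm with a two-finger parallel gripper is mounted at the origin on a cart in front of the work surface, level with it; the furniture and walls round the work are solid. World frame = base frame: x ahead of the robot, y to its left, z up, the work surface at z = 0. Lengths are in mm, angles in rad, forces in N, time in s.
With the tool pointing down it reaches from about 275 to 825 mm from the base axis. Payload 4.9 kg.
Tool frame: the origin (TCP) lies at the very end of the fingers, on their centre line; the grasp point (between the pads) lies 19 mm behind it; z points along the fingers, y is the line along which they close (so a half turn about z gives the same grasp; the last joint's range is limited). The gripper opens to 85 mm and grips with 20 to 120 N. Pads are 22 mm wide; open, the fingers measure 114 mm over their backs; the gripper's body (76 mm by 85 mm) begins 54 mm behind the grasp point. The pads swing forward as they close: fully open they stand 13 mm farther back than shut.
Start: joints at [-1.279, 0.326, -0.193, 1.052, 0, 1.437], TCP at [227.191, -500.902, 197.381] pointing down, gripper open.
Joint ranges: [-2.65, 2.65], [-0.97, 1.79], [-1.3, 1.35], [-1.93, 2.1], [-1.47, 1.37], [-3.14, 3.14]. Speed limits (rad/s): [2.57, 2.57, 3.14, 3.14, 3.14, 3.14].

## Interface

Orientations are given as a rotation vector (axis times angle).
In Python, from workcell import * gives the robot as it stands. The module is installed in compiled form; this text tells all that it offers.
- The arm moves only by the tool drive_tool, never from a script. Its argument "steps" is a list of rows, each a list of 5 numbers: the opening, from 0 (shut) to 1 (fully open), then the shift along the tool's x, y, z as a fraction of full scale, then the turn about the tool's z as a fraction of full scale. In form: [[jaw, dx, dy, dz, spin], ...]. A call has 1 to 20 rows; each row is the pose to reach, as a shift and turn from the pose commanded when the call began, along the tool's axes at that moment; what a row does not reach only later rows make up. Full scale, the value 1, is 0.5 m for a shift and 0.5 rad for a turn. A row lasts 1/10 s, in which the tool goes at most 50 mm and 8.59 degrees, less where a joint would pass 70% of its speed; a pose out of reach is approached as far as the arm can. A call with a number of a shift or a turn outside -1 to 1 is refused whole. A call with a gripper value outside its range is refused whole. The fingers move at their own pace and stop on an object; "grip_force" is the grip in N (left out, the last holds). Time passes only in rows, so rows that repeat a pose let the fingers close. It gives the time, the measured TCP pose, the force, the opening and the grip force at its end, in the units of the state.
- sense(): the state, without advancing time (a new reading comes with each control period).
- camera(name): name is "scene" or "side" or "wrist"; returns a dict with "pixels" (420x560x3 uint8, red, green, blue), "fx", "fy", "cx", "cy" (pixels), "k1" (the pictures are not rectified: a ray, as slopes to the right and down, at radius r is drawn at 1 + k1 r^2 times it, then the intrinsics apply), "rvec" (rotation vector, rad) and "tvec" (3), from world to camera coordinates, as OpenCV has them; the wrist camera has in their place "tool_from_camera" (4x4, takes a point from camera to tool coordinates, whose origin is the TCP and whose axes are the flange's). Camera axes: x right, y down, z forward; pixel columns grow to the right and rows downward; lengths in mm; the calibration is good to about 2 mm. A picture is of the moment at which its call begins: read the wrist's pose just before it. There is no depth.
- job_done(): hands the job in; it is judged then, once.
The state is a dict: "time": time; "joint_positions": joint angles; "qvel": joint speeds; "joint_torque": joint torques, N m; "ee_pos": TCP position; "eef_rot": TCP orientation; "ft_force": force on the tool from outside, world axes, zero at the start; "wrist_torque": the same for the moment, N m; "opening": finger opening in mm; "finger_force": force on a finger pad.
Only numpy, scipy, OpenCV 4.12 (cv2) and the standard library are available. Lean on these libraries where they do the work, as an engineer would, in place of code of your own. Each camera call takes 0.05 s, during which the arm holds its last target. There are 200 camera calls.

## Working session

There is one attempt and no reset: what is moved stays moved. The work goes in short steps, Python scripts to look and compute and a tool call to move; the robot and the scene stay as the last step left them, time stands still between calls to the robot, and variables do not carry over. Pictures are saved under pics/ and viewed, at most 14 in all, crops included, and the job is handed in when it is done.

Besides the shell and the picture viewer there is one more tool, called after "Call:" as name(argument=value, ...), one argument or row to a line, values as JSON. drive_tool: Moves the arm, as the interface text tells. Its arguments: {"type":"object","properties":{"steps":{"type":"array","items":{"type":"array","items":{"type":"number","minimum":-1,"maximum":1}}},"grip_force":{"type":"number"}},"required":["steps"]}

```bash
mkdir -p pics; cat > h.py <<'E'
from workcell import *
import numpy as np, cv2
from scipy.spatial.transform import Rotation as R
def grab(n):
    s=sense(); c=camera(n)
    if n=="wrist":
        T=np.eye(4);T[:3,:3]=R.from_rotvec(s["eef_rot"]).as_matrix();T[:3,3]=s["ee_pos"]
        c["W"]=T@np.array(c["tool_from_camera"])
    else:
        M=np.eye(4);M[:3,:3]=R.from_rotvec(np.ravel(c["rvec"])).as_matrix();M[:3,3]=np.ravel(c["tvec"])
        c["W"]=np.linalg.inv(M)
    return c
def ray(c,u,v):
    K=np.array([[c["fx"],0,c["cx"]],[0,c["fy"],c["cy"]],[0,0,1.]])
    p=cv2.undistortPoints(np.array([[[u,v]]],float),K,np.array([c["k1"],0,0,0.]),None,None,None)[0,0] if False else cv2.undistortPoints(np.array([[[u,v]]],float),K,np.array([c["k1"],0,0,0.]))[0,0]
    return c["W"][:3,3], c["W"][:3,:3]@np.array([p[0],p[1],1])
def onz(c,u,v,z):
    o,d=ray(c,u,v); return o+d*(z-o[2])/d[2]
def proj(c,P):
    P=np.atleast_2d(np.array(P,float)); M=np.linalg.inv(c["W"])
    K=np.array([[c["fx"],0,c["cx"]],[0,c["fy"],c["cy"]],[0,0,1.]])
    return cv2.projectPoints(P,cv2.Rodrigues(M[:3,:3])[0],M[:3,3],K,np.array([c["k1"],0,0,0.]))[0][:,0]
def save(c,n): cv2.imwrite("pics/"+n+".png",c["pixels"][:,:,::-1])
E
sed -i 's/,None,None,None)\[0,0\] if False.*$/)[0,0]/' h.py
python3 - <<'E'
from h import *
import pickle
np.set_printoptions(precision=3,suppress=True)
for n in("scene","side","wrist"):
    c=grab(n);save(c,n+"0");pickle.dump(c,open(n+"0.pkl","wb"));print(n,c["W"],c["fx"],c["k1"])
print(sense())
E
```

```text
scene [[  -0.732   -0.49     0.473 -111.231]
 [  -0.681    0.533   -0.503  596.987]
 [  -0.006   -0.69    -0.724  930.251]
 [   0.       0.       0.       1.   ]] 495.03603532804283 0.012369065510911291
side [[ -0.918  -0.159   0.363  76.802]
 [ -0.396   0.414  -0.82  899.249]
 [ -0.02   -0.896  -0.443 521.997]
 [  0.      0.      0.      1.   ]] 446.91411269796987 -0.041423695424450964
wrist [[   0.413   -0.866   -0.283  300.471]
 [  -0.911   -0.393   -0.127 -467.968]
 [  -0.001    0.31    -0.951  373.452]
 [   0.       0.       0.       1.   ]] 295.7618976752421 -0.007426636857560238
{'time': 0.15, 'joint_positions': array([-1.279,  0.327, -0.193,  1.052, -0.   ,  1.437]), 'qvel': array([ 0.002, -0.003,  0.002,  0.001, -0.001, -0.   ]), 'joint_torque': array([  0.001, -44.37 ,  26.267,   0.01 ,  -0.   ,  -0.   ]), 'ee_pos': array([ 227.042, -500.428,  196.783]), 'eef_rot': array([-3.069, -0.664,  0.   ]), 'ft_force': array([ 0.638, -0.116,  0.326]), 'wrist_torque': array([-0.01 ,  0.017, -0.012]), 'finger_force': 0.0, 'opening': 85.47297578030039}
```

View pics/scene0.png

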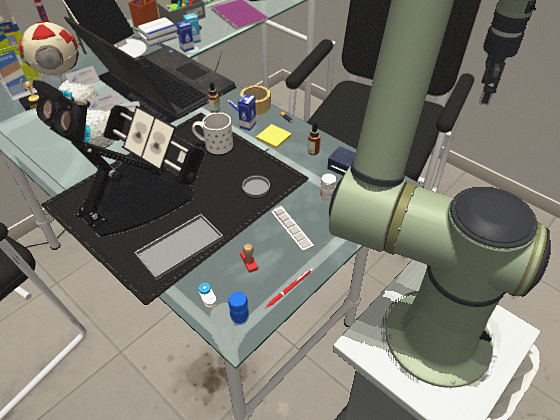

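View pics/side0.png

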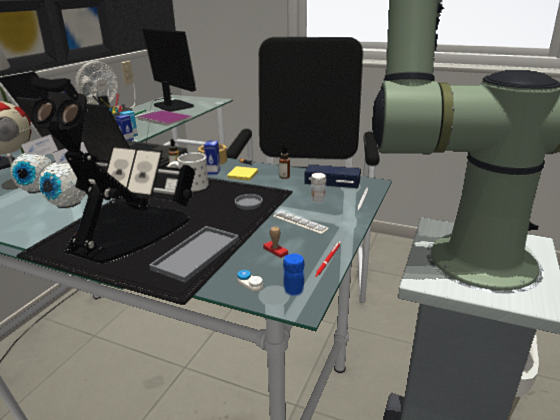

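Scene view: tray at (179,246), cup at (256,186), bar at (292,228), lens case at (207,293), stamp at (249,257), dropper at (314,139) and the dark blue spectacle case at (342,160), partly behind the arm. The side view shows the spectacle case at (332,176).

Bottle candidates: blue at scene (238,307) / side (293,274), and white at scene (328,186) / side (319,186). The white one fits the description. I'll confirm it in an enlarged crop.

```bash
python3 - <<'E'
from h import *
import pickle
np.set_printoptions(precision=1,suppress=True)
s=pickle.load(open("scene0.pkl","rb"));d=pickle.load(open("side0.pkl","rb"));w=pickle.load(open("wrist0.pkl","rb"))
a=cv2.resize(d["pixels"][150:220,280:390],(770,490),interpolation=2); cv2.imwrite("pics/crop1.png",a[:,:,::-1])
for n,c,u,v,z in[("tray",s,179,246,20),("cup",s,256,186,20),("bar",s,292,228,5),("bar",d,301,221,5),("lens",d,249,280,10),("lens",s,207,293,10),("stamp",s,250,266,5),("dropper",s,314,155,0),("white",s,328,200,0),("white",d,319,199,0),("blue",d,293,292,0),("caseL",d,305,168,41),("caseR",d,360,170,41),("tray",d,196,253,20),("cup",d,249,202,20)]: print(n,onz(c,u,v,z))
E
```

```text
tray [564.  218.8  20. ]
cup [573.  -48.8  20. ]
bar [413.8 -13.5   5. ]
bar [417.4 -16.1   5. ]
lens [422.3 261.   10. ]
lens [422.5 257.5  10. ]
stamp [407.8 139.1   5. ]
dropper [ 555.1 -266.8    0. ]
white [ 412.  -153.2    0. ]
white [ 419.9 -163.7    0. ]
blue [333.  252.6   0. ]
caseL [ 500.5 -271.6   41. ]
caseR [ 344.5 -312.5   41. ]
tray [564.7 227.3  20. ]
cup [571.9 -40.2  20. ]
```

View pics/crop1.png

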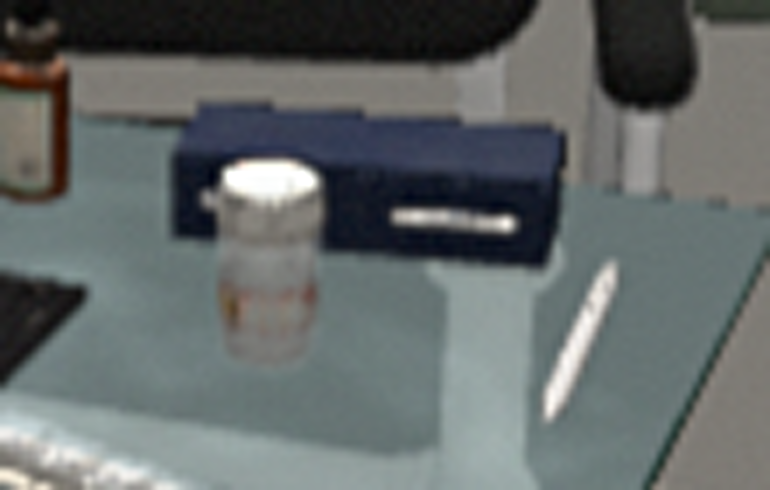

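View pics/wrist0.png

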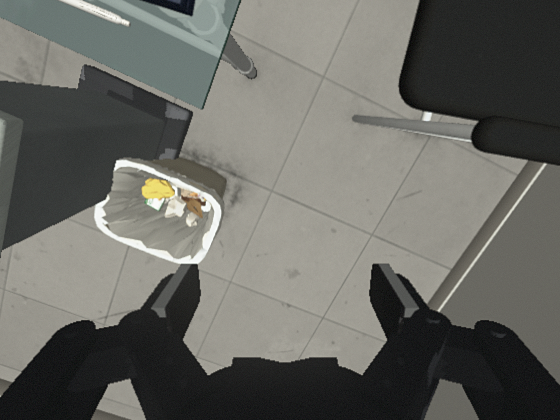

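The crop shows the white bottle with a broad ribbed white cap, at about crop (270,260), standing in front of the dark blue case at (370,185), so this is the bottle meant. The wrist view shows only the floor and the table edge, with the case just visible at (170,5). Next I'll measure the fixed targets (tray, cup) and the graspable items by mask.

```bash
cat >> h.py <<'E'
def rect(c,roi,f,z,k=3):
    """min area rect on plane z of the largest blob of mask f(hsv) in roi (u0,v0,u1,v1)"""
    u0,v0,u1,v1=roi
    h=cv2.cvtColor(c["pixels"][v0:v1,u0:u1],cv2.COLOR_RGB2HSV).astype(int)
    m=cv2.morphologyEx(f(h[...,0],h[...,1],h[...,2]).astype(np.uint8),cv2.MORPH_CLOSE,np.ones((k,k)))
    q=max(cv2.findContours(m,0,2)[0],key=cv2.contourArea)[:,0]+[u0,v0]
    P=np.array([onz(c,u,v,z)[:2] for u,v in q],np.float32)
    r=cv2.minAreaRect(P); b=cv2.boxPoints(r)
    e=max(b[1]-b[0],b[2]-b[1],key=np.linalg.norm); y=np.degrees(np.arctan2(e[1],e[0]))%180
    return np.round(r[0],1),np.round(sorted(r[1]),1),round(y,1),q.min(0),q.max(0),q
def go(p,yaw,s=None):
    """tool-frame row numbers to reach p with closing line at yaw deg (mod 180)"""
    s=s or sense(); M=R.from_rotvec(s["eef_rot"]).as_matrix()
    d=M.T@(np.array(p)-s["ee_pos"])/500
    cur=np.degrees(np.arctan2(M[1,1],M[0,1])); t=(yaw-cur+90)%180-90
    return np.round(d,3),"spin",np.round(-np.radians(t)/.5,3),"cur yaw",round(cur,1)
E
python3 - <<'E'
from h import *
import pickle
np.set_printoptions(precision=1,suppress=True)
s=pickle.load(open("scene0.pkl","rb"));d=pickle.load(open("side0.pkl","rb"))
g=lambda h,S,v:v>75
for c,roi in[(s,(125,205,230,285)),(d,(145,220,245,285))]:
    print("tray",rect(c,roi,g,20)[:5])
for c,roi in[(s,(238,172,276,202)),(d,(228,190,268,212))]: print("cup",rect(c,roi,g,20)[:5])
print("dev",[onz(s,190,165,z) for z in(0,100,200)],[onz(d,183,190,z) for z in(0,100,200)])
print("bar",rect(s,(265,200,320,255),lambda h,S,v:(S<40)&(v>150),5)[:5],rect(d,(268,203,335,238),lambda h,S,v:(S<40)&(v>150),5)[:5])
np.set_printoptions(precision=3,suppress=True)
print(go((390,-260,280),104))
E
```

```text
tray (array([564.7, 214.4]), array([109.8, 189.6]), np.float32(82.9), array([134, 214]), array([224, 279]))
tray (array([573.3, 217.4]), array([ 99.9, 199.5]), np.float32(83.7), array([149, 226]), array([237, 280]))
cup (array([577.1, -51.9]), array([73.5, 74.3]), np.float32(165.8), array([242, 175]), array([269, 196]))
cup (array([579.9, -51.6]), array([73.4, 74.7]), np.float32(110.9), array([235, 194]), array([262, 206]))
dev [array([784.7,   2.4,   0. ]), array([688.4,  66.3, 100. ]), array([592. , 130.2, 200. ])] [array([809. , -82.1,   0. ]), array([668.7, 105.9, 100. ]), array([528.4, 293.9, 200. ])]
bar (array([419.6, -15.7]), array([ 50.3, 155.7]), np.float32(156.4), array([271, 204]), array([313, 249])) (array([422.1, -36.9]), array([ 95.7, 164.8]), np.float32(169.6), array([273, 206]), array([334, 233]))
(array([ 0.495, -0.304, -0.166]), 'spin', np.float64(0.363), 'cur yaw', np.float64(-65.6))
```

Call:
drive_tool(
  steps=[
    [1, 0.05, -0.03, -0.1, 0.2],
    [1, 0.2, -0.12, -0.17, 0.36],
    [1, 0.3, -0.18, -0.17, 0.36],
    [1, 0.4, -0.24, -0.17, 0.36],
    [1, 0.495, -0.304, -0.17, 0.36],
    [1, 0.495, -0.304, -0.17, 0.36],
    [1, 0.495, -0.304, -0.17, 0.36],
    [1, 0.495, -0.304, -0.17, 0.36],
    [1, 0.495, -0.304, -0.17, 0.36],
    [1, 0.495, -0.304, -0.17, 0.36],
  ],
)

```text
time: 1.15
ee_pos: [389.3, -261.0, 282.1]
eef_rot: [-3.118, -0.383, 0.001]
ft_force: [0.5, -0.3, 0.7]
opening: 85.3
finger_force: 0.0
```

```bash
python3 - <<'E'
from h import *
import pickle
np.set_printoptions(precision=1,suppress=True)
c=grab("wrist");save(c,"w1");pickle.dump(c,open("w1.pkl","wb"));print(sense()["ee_pos"])
print(proj(c,[(425,-292,41),(417,-160,73),(555,-267,100)]))
E
```

```text
[ 389.2 -261.2  282.1]
[[311.6 151.5]
 [212.1 135.6]
 [326.6  34.3]]
```

View pics/w1.png

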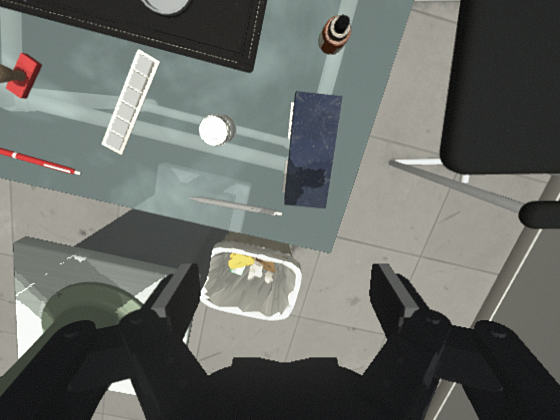

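The wrist view shows the case top between about (296,92), (341,96), (327,207) and (285,203). The bottle cap is at (215,129), the bar at (131,101) and the dropper at (335,35).

```bash
cat >> h.py <<'E'
def tri(*obs):
    A=np.zeros((3,3));b=np.zeros(3)
    for c,u,v in obs:
        o,d=ray(c,u,v);d/=np.linalg.norm(d);Q=np.eye(3)-np.outer(d,d);A+=Q;b+=Q@o
    return np.linalg.solve(A,b)
E
python3 - <<'E'
from h import *
import pickle
np.set_printoptions(precision=1,suppress=True)
c=pickle.load(open("w1.pkl","rb"));d=pickle.load(open("side0.pkl","rb"))
r=rect(c,(270,80,350,220),lambda h,S,v:(h>105)&(h<135)&(S>70),41,5);print("case",r[:5])
m=c["pixels"].copy();cv2.drawContours(m,[r[5].reshape(-1,1,2)],0,(255,0,0),1)
cv2.imwrite("pics/case.png",cv2.resize(m[70:230,240:380],(560,640),interpolation=0)[:,:600,::-1][:600])
for uv in[(296,92),(341,96),(327,207),(285,203)]: print(onz(c,*uv,41))
print("bottle top",rect(c,(190,105,240,155),lambda h,S,v:(S<30)&(v>185),73)[:5], "arm", tri((c,527,213),(d,372,160)))
print("bar",rect(c,(98,45,165,158),lambda h,S,v:(S<40)&(v>165),8)[:5])
E
```

```text
case (array([ 440.6, -289.4]), array([ 60.8, 120.3]), np.float32(8.7), array([289,  92]), array([338, 183]))
[ 494.9 -251.1   41. ]
[ 504.6 -310.2   41. ]
[ 351.8 -336.2   41. ]
[ 342.8 -274.2   41. ]
bottle top (array([ 416.4, -165.5]), array([37.7, 62.2]), np.float32(38.6), array([196, 115]), array([239, 154])) arm [ 398.2 -750.2  -85.7]
bar (array([423.5, -24.2]), array([ 96.6, 147.9]), np.float32(6.9), array([98, 49]), array([164, 154]))
```

View pics/case.png

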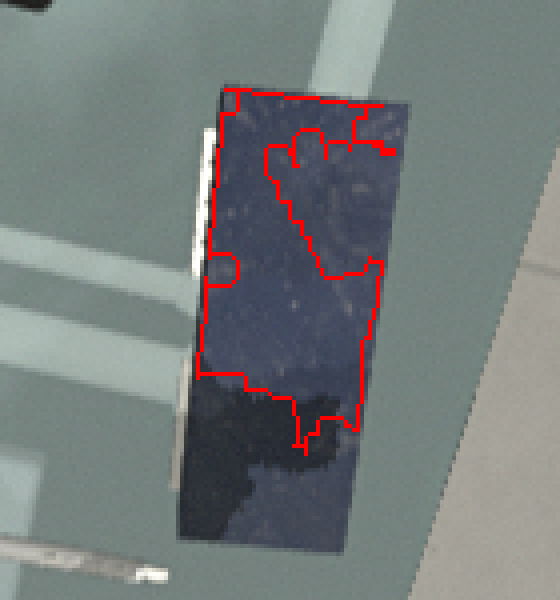

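The contour misses the dark reflection. The corner readings give about 155 x 61 mm on the z = 41 plane, which fits the 62 mm gripped width. The white latches leave a gap at mid-length, and that gap is where I'll grip.

```bash
python3 - <<'E'
from h import *
import pickle
np.set_printoptions(precision=3,suppress=True)
c=pickle.load(open("w1.pkl","rb"))
q=np.array([onz(c,*uv,41) for uv in[(295.5,91.5),(342.,96.),(325.8,207.8),(284.5,205)]])
print(q,q.mean(0),np.degrees(np.arctan2(*(q[0]+q[1]-q[2]-q[3])[[1,0]])), onz(c,288.5,149.5,25))
p=q.mean(0);p[2]=90;print(go(p,99))
E
```

```text
[[ 495.335 -250.317   41.   ]
 [ 504.888 -311.482   41.   ]
 [ 350.185 -334.822   41.   ]
 [ 339.587 -274.192   41.   ]] [ 422.499 -292.703   41.   ] 8.647423674888092 [ 417.975 -260.645   25.   ]
(array([0.05 , 0.077, 0.384]), 'spin', np.float64(0.174), 'cur yaw', np.float64(-76.0))
```

Call:
drive_tool(
  steps=[
    [1, 0.05, 0.077, 0.05, 0.174],
    [1, 0.05, 0.077, 0.2, 0.174],
    [1, 0.05, 0.077, 0.384, 0.174],
    [1, 0.05, 0.077, 0.384, 0.174],
    [1, 0.05, 0.077, 0.384, 0.174],
    [1, 0.05, 0.077, 0.384, 0.174],
    [1, 0.05, 0.077, 0.384, 0.174],
    [1, 0.05, 0.077, 0.384, 0.174],
  ],
)

```text
time: 2.0
ee_pos: [424.3, -293.1, 92.1]
eef_rot: [3.129, 0.247, 0.003]
ft_force: [-0.5, 0.1, 0.4]
opening: 85.2
finger_force: 0.0
```

```bash
python3 - <<'E'
from h import *
c=grab("wrist");save(c,"w2");s=sense();print(s["ee_pos"],go((422.5,-292.7,14),98.7))
E
```

```text
[ 424.50304069 -292.99415717   92.21842499] (array([-0.004, -0.002,  0.156]), 'spin', np.float64(0.013), 'cur yaw', np.float64(-80.9))
```

View pics/w2.png

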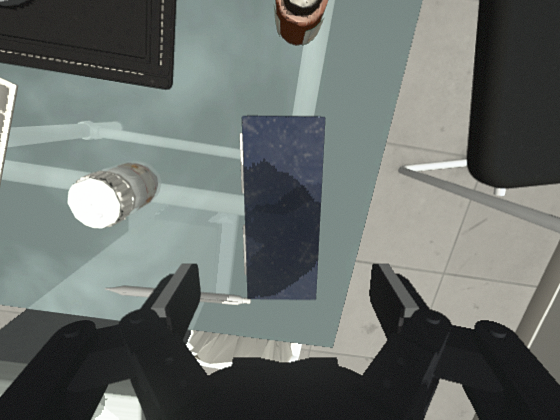

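The case spans (243–325, 116–300) and sits midway between the fingers. Descending to close on it.

Call:
drive_tool(
  steps=[
    [1, -0.004, -0.002, 0.05, 0],
    [1, -0.004, -0.002, 0.1, 0],
    [1, -0.004, -0.002, 0.13, 0],
    [1, -0.004, -0.002, 0.15, 0],
    [1, -0.004, -0.002, 0.156, 0],
    [1, -0.004, -0.002, 0.156, 0],
    [1, -0.004, -0.002, 0.156, 0],
  ],
)

```text
time: 2.75
ee_pos: [422.0, -291.5, 13.4]
eef_rot: [3.13, 0.249, 0.002]
ft_force: [-0.7, -0.1, 0.7]
opening: 85.3
finger_force: 0.0
```

Call:
drive_tool(
  steps=[
    [0.6, 0, 0, 0, 0],
    [0.4, 0, 0, 0, 0],
    [0.4, 0, 0, 0, 0],
    [0.4, 0, 0, 0, 0],
    [0.4, 0, 0, 0, 0],
    [0.4, 0, 0, 0, 0],
    [0.4, 0, 0, 0, 0],
    [0.4, 0, 0, 0, 0],
  ],
  grip_force=60,
)

```text
time: 3.55
ee_pos: [421.3, -290.8, 12.3]
eef_rot: [-3.132, -0.249, 0.0]
ft_force: [-0.3, 1.0, -0.6]
opening: 34.2
finger_force: 0.0
```

The fingers closed to 34 mm with no contact, so I need to look.

```bash
python3 - <<'E'
from h import *
c=grab("wrist");save(c,"w3");d=grab("side");save(d,"s3");s=sense();print(s["ee_pos"],s["finger_force"],s["opening"])
a=np.hstack([c["pixels"][100:400,100:500],d["pixels"][60:360,180:580]]);cv2.imwrite("pics/both3.png",a[:,:,::-1])
E
```

```text
[ 421.2733327  -290.83957852   12.34973832] 0.0 34.26737352239366
```

View pics/both3.png

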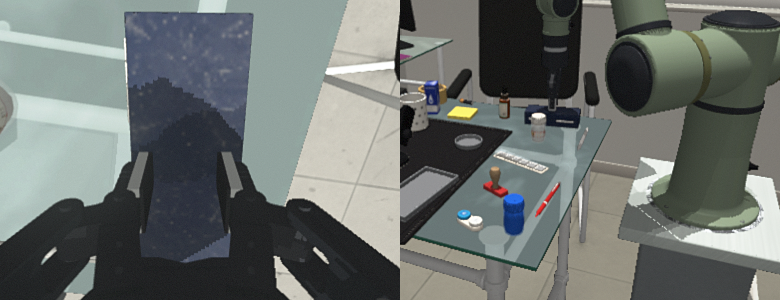

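```bash
python3 - <<'E'
from h import *
np.set_printoptions(precision=1,suppress=True)
c=grab("wrist");d=grab("side");s=sense();M=R.from_rotvec(s["eef_rot"]).as_matrix()
T=lambda p:s["ee_pos"]+M@np.array(p)
for z in(0,-10,-20,-30,-40): print(z,proj(c,[T((0,17,z)),T((0,-17,z))]).ravel(),proj(d,T((0,0,z)))[0])
print("open85, z", proj(c,[T((0,42,z)) for z in(0,-13,-20,-30)]).ravel())
print(s["ft_force"],s["joint_positions"])
q=[(495.3,-250.3,41),(504.9,-311.5,41),(350.2,-334.8,41),(339.6,-274.2,41)]
print("case corners expected if unmoved",proj(c,q).ravel(),proj(d,q).ravel())
h=cv2.resize(d["pixels"][90:200,290:400],(600,600),interpolation=2);cv2.imwrite("pics/s3c.png",h[:,:,::-1])
E
```

```text
0 [309.8 241.1 257.7 241.1] [332.2 178.2]
-10 [311.1 247.8 256.3 247.9] [332.3 175.1]
-20 [312.6 255.3 254.8 255.3] [332.5 171.9]
-30 [314.2 263.6 253.1 263.6] [332.6 168.7]
-40 [316.1 272.9 251.2 272.9] [332.7 165.6]
open85, z [348.1 241.1 352.4 249.9 355.1 255.2 359.1 263.5]
[-0.7  0.4 -0.1] [-0.7  0.5 -0.5  0.6  0.   2.2]
case corners expected if unmoved [224.2 113.6 353.8 114.  333.8 369.5 238.2 370.6] [304.2 170.7 308.1 163.4 359.9 167.2 358.5 174.8]
```

View pics/s3c.png

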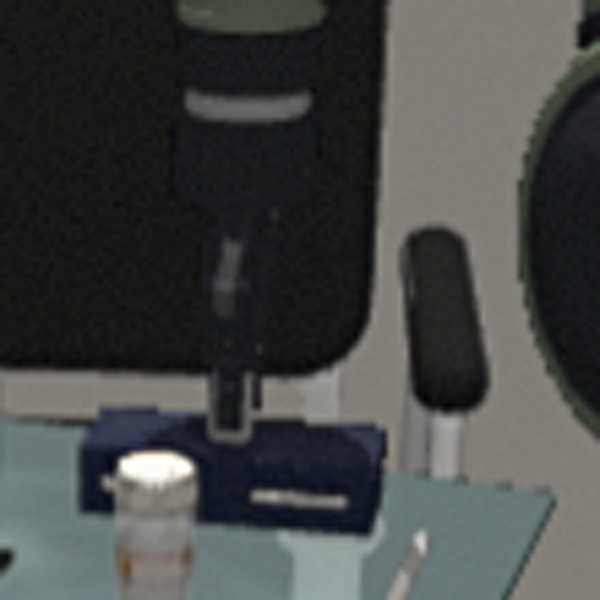

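```bash
python3 - <<'E'
from h import *
np.set_printoptions(precision=1,suppress=True)
c=grab("wrist");d=grab("side");s=sense();M=R.from_rotvec(s["eef_rot"]).as_matrix()
T=lambda p:s["ee_pos"]+M@np.array(p)
print(np.array(c["tool_from_camera"]))
for z in(0,-15,-30,-45,-60):
    print(z,"wrist x+11,-11:",proj(c,[T((11,17,z)),T((-11,17,z))]).ravel(),"side near finger:",proj(d,[T((11,-17,z)),T((-11,-17,z))]).ravel())
a=cv2.resize(c["pixels"][225:375,205:365],(640,600),interpolation=2);cv2.imwrite("pics/w3c.png",a[:,:,::-1])
E
```

```text
[[  -0.    -1.    -0.3   80.4]
 [   1.    -0.     0.     0.4]
 [  -0.    -0.3    1.  -176.8]
 [   0.     0.     0.     1. ]]
0 wrist x+11,-11: [310.2 225.4 309.3 256.3] side near finger: [327.7 180.1 335.2 180.7]
-15 wrist x+11,-11: [312.3 234.6 311.3 267.6] side near finger: [327.9 175.3 335.4 175.9]
-30 wrist x+11,-11: [314.8 245.5 313.6 280.8] side near finger: [328.  170.6 335.5 171.1]
-45 wrist x+11,-11: [317.8 258.5 316.3 296.5] side near finger: [328.2 165.7 335.7 166.3]
-60 wrist x+11,-11: [321.4 274.3 319.6 315.4] side near finger: [328.3 160.8 335.9 161.4]
```

View pics/w3c.png

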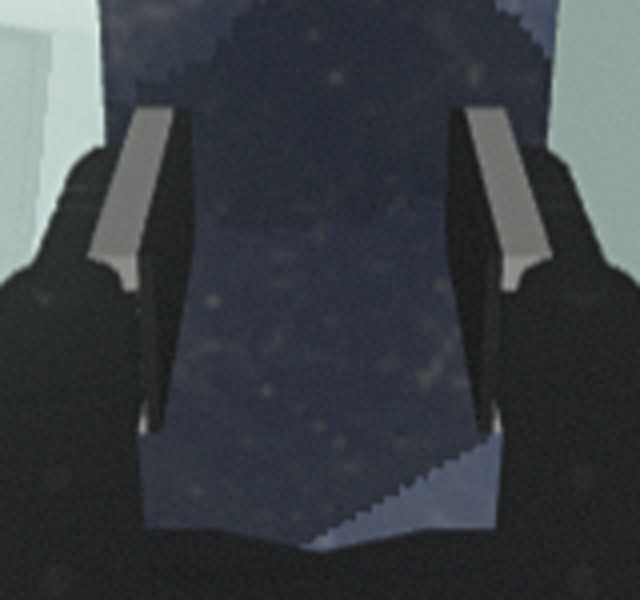

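The pad tip corners at crop (447,107) and (445,238) match a 22 mm pad at about 35 mm behind the reported TCP. So the tips are at z ≈ 47, above the case top, and the TCP as reported lies beyond the real fingertips. The image and the missing contact agree on this. I'll open and go lower, watching the force.

Call:
drive_tool(
  steps=[
    [1, 0, 0, -0.01, 0],
    [1, 0, 0, -0.01, 0],
    [1, 0, 0, -0.01, 0],
    [1, 0, 0, -0.01, 0],
    [1, 0, 0, -0.01, 0],
    [1, 0.002, 0.004, 0.0, 0],
    [1, 0.002, 0.004, 0.02, 0],
    [1, 0.002, 0.004, 0.035, 0],
    [1, 0.002, 0.004, 0.05, 0],
    [1, 0.002, 0.004, 0.05, 0],
  ],
)

```text
time: 4.85
ee_pos: [421.6, -291.7, -14.2]
eef_rot: [-3.13, -0.249, 0.003]
ft_force: [-0.5, 0.4, 1.0]
opening: 85.5
finger_force: 0.0
```

Call:
drive_tool(
  steps=[
    [1, 0, 0, 0.01, 0],
    [1, 0, 0, 0.02, 0],
    [1, 0, 0, 0.02, 0],
  ],
)

```text
time: 5.15
ee_pos: [422.3, -292.3, -23.2]
eef_rot: [-3.131, -0.249, 0.001]
ft_force: [0.2, 0.0, -0.3]
opening: 84.9
finger_force: 0.0
```

Call:
drive_tool(
  steps=[
    [0.6, 0, 0, 0, 0],
    [0.4, 0, 0, 0, 0],
    [0.4, 0, 0, 0, 0],
    [0.4, 0, 0, 0, 0],
    [0.4, 0, 0, 0, 0],
    [0.4, 0, 0, 0, 0],
    [0.4, 0, 0, 0, 0],
  ],
  grip_force=60,
)

```text
time: 5.85
ee_pos: [423.0, -292.9, -22.1]
eef_rot: [3.131, 0.249, 0.001]
ft_force: [-0.2, 0.3, 5.1]
opening: 60.9
finger_force: 65.9
```

Gripped at 61 mm, as expected. I'll check for obstacles near the tray before carrying.

```bash
python3 - <<'E'
from h import *
import pickle
np.set_printoptions(precision=3,suppress=True)
s=pickle.load(open("scene0.pkl","rb"));d=pickle.load(open("side0.pkl","rb"))
for n,a,b in[("knob",(193,165),(185,190)),("panelR",(176,140),(156,150)),("panelL",(125,150),(112,190)),("base",(100,215),(85,250)),("mug",(217,118),(191,158))]: print(n,tri((s,*a),(d,*b)))
q=sense();print(q["joint_positions"]);print(go((423,-293,140),98.7),go((540,100,190),173))
E
```

```text
knob [713.33   39.553  66.226]
panelR [736.09   77.424 173.239]
panelL [870.077 133.24   82.986]
base [820.268 282.689  -3.206]
mug [ 798.734 -124.22    85.856]
[-0.749  0.521 -0.547  0.502  0.     2.233]
(array([ 0.   ,  0.   , -0.324]), 'spin', np.float64(0.014), 'cur yaw', np.float64(-80.9)) (array([ 0.356, -0.739, -0.424]), 'spin', np.float64(-2.58), 'cur yaw', np.float64(-80.9))
```

Call:
drive_tool(
  steps=[
    [0.4, 0, 0, -0.02, 0],
    [0.4, 0, 0, -0.08, 0],
    [0.4, 0, 0, -0.17, 0],
    [0.4, 0, 0, -0.26, 0],
    [0.4, 0, 0, -0.35, 0],
    [0.4, 0, 0, -0.42, 0],
    [0.4, 0.06, -0.14, -0.42, -0.2],
    [0.4, 0.1, -0.22, -0.42, -0.4],
    [0.4, 0.14, -0.3, -0.42, -0.6],
    [0.4, 0.17, -0.37, -0.42, -0.8],
    [0.4, 0.17, -0.37, -0.42, -0.9],
    [0.4, 0.17, -0.37, -0.42, -0.9],
  ],
)

```text
time: 7.05
ee_pos: [477.1, -94.7, 187.6]
eef_rot: [-2.995, -0.947, 0.001]
ft_force: [-0.1, -0.3, -0.9]
opening: 60.8
finger_force: 65.7
```

```bash
python3 - <<'E'
from h import *
np.set_printoptions(precision=3,suppress=True)
q=sense();print(q["joint_positions"],q["opening"]);print(go((540,100,190),173))
E
```

```text
[-0.348  0.217 -0.368  0.986 -0.     2.181] 60.77610916991274
(array([ 0.327, -0.246, -0.005]), 'spin', np.float64(-1.673), 'cur yaw', np.float64(-54.9))
```

Call:
drive_tool(
  steps=[
    [0.4, 0.06, -0.05, 0, -0.2],
    [0.4, 0.14, -0.1, 0, -0.4],
    [0.4, 0.2, -0.15, 0, -0.6],
    [0.4, 0.26, -0.2, 0, -0.8],
    [0.4, 0.327, -0.246, 0, -0.95],
    [0.4, 0.327, -0.246, 0, -0.95],
    [0.4, 0.327, -0.246, 0, -0.95],
    [0.4, 0.327, -0.246, 0, -0.95],
  ],
)

```text
time: 7.85
ee_pos: [540.7, 96.3, 187.2]
eef_rot: [2.694, 1.617, -0.002]
ft_force: [0.0, -0.2, -1.4]
opening: 61.1
finger_force: 65.8
```

Call:
drive_tool(
  steps=[
    [0.4, 0, 0, 0, -0.25],
    [0.4, 0, 0, 0, -0.5],
    [0.4, 0, 0, 0, -0.72],
    [0.4, 0, 0, 0, -0.72],
    [0.4, 0, 0, 0, -0.72],
    [0.4, 0, 0, 0, -0.72],
  ],
)

```text
time: 8.45
ee_pos: [541.0, 97.1, 187.5]
eef_rot: [2.361, 2.072, -0.0]
ft_force: [-0.2, -0.4, -1.3]
opening: 60.6
finger_force: 65.7
```

```bash
python3 - <<'E'
from h import *
import pickle
np.set_printoptions(precision=1,suppress=True)
q=sense();print(q["joint_positions"],q["opening"],q["ee_pos"])
c=grab("wrist");save(c,"w4");pickle.dump(c,open("w4.pkl","wb"))
print("tray exp",proj(c,[(517,124,20),(612,124,20),(517,312,20),(612,312,20)]).ravel())
print(proj(c,[(422,258,18)]))
E
```

```text
[ 0.   0.3 -0.2  1.  -0.   1.7] 60.646330912982975 [541.   97.1 187.5]
tray exp [260.3 161.7 341.7 151.  230.4 -29.3 327.7 -44.6]
[[151.1  46.7]]
```

View pics/w4.png

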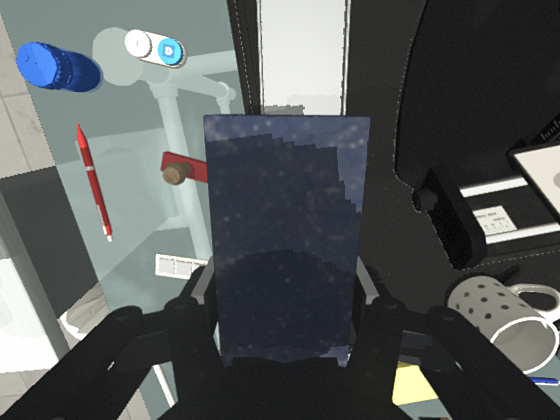

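The wrist view shows the case held squarely. Part of the tray is at (257–350, 0–115), the lens case at (155,47) with white and blue caps, and the stamp at (180,168). I'll back off to see the whole tray.

Call:
drive_tool(
  steps=[
    [0.4, -0.06, 0, -0.06, 0],
    [0.4, -0.14, 0, -0.14, 0],
    [0.4, -0.15, 0, -0.15, 0],
    [0.4, -0.15, 0, -0.15, 0],
    [0.4, -0.15, 0, -0.15, 0],
  ],
)

```text
time: 9.0
ee_pos: [531.2, 24.0, 261.5]
eef_rot: [-2.358, -2.075, 0.0]
ft_force: [-0.5, 0.4, -1.1]
opening: 61.0
finger_force: 65.8
```

```bash
python3 - <<'E'
from h import *
import pickle
np.set_printoptions(precision=1,suppress=True)
q=sense();print(q["ee_pos"])
c=grab("wrist");save(c,"w5");pickle.dump(c,open("w5.pkl","wb"))
print("tray exp",proj(c,[(522,124,20),(617,124,20),(522,312,20),(617,312,20)]).ravel())
r=rect(c,(230,0,345,140),lambda h,S,v:v>90,20);print(r[:5])
for v in(20,50,80,110): 
    g=c["pixels"][v,200:400].max(1).astype(int); i=np.flatnonzero(g>90)+200; print(v,i.min(),i.max(),np.flatnonzero((g[1:]>90)!=(g[:-1]>90))+201)
a=cv2.resize(c["pixels"][0:150,200:400],(800,600),interpolation=2);cv2.imwrite("pics/w5c.png",a[:,:,::-1])
E
```

```text
[531.2  24.  261.5]
tray exp [267.5  96.7 339.   86.9 243.6 -77.6 326.9 -90.9]
(array([570.6, 171.9]), array([ 98.5, 113.2]), np.float32(82.7), array([262,   0]), array([340,  99]))
20 200 339 [246 252 253 263 340]
50 200 338 [250 264 339]
80 200 337 [254 265 334 335 338]
110 200 258 [219 220 259]
```

View pics/w5c.png

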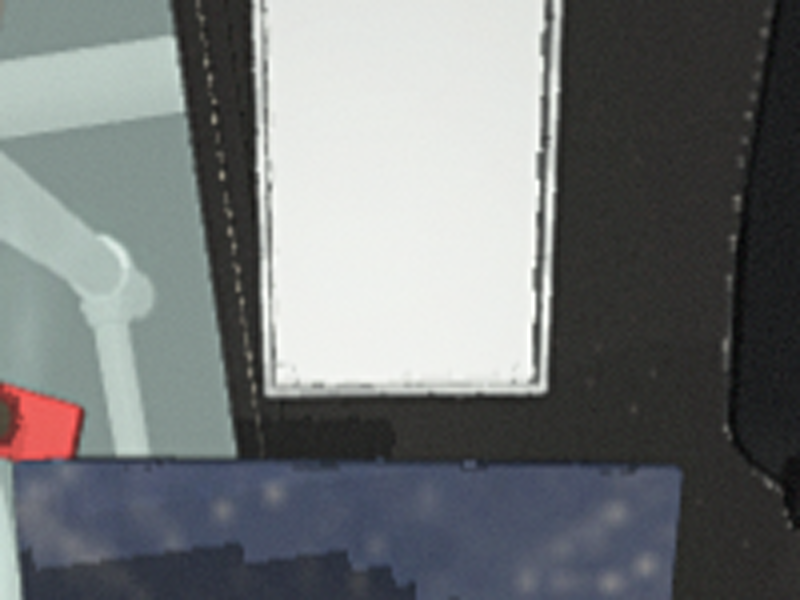

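The tray's near rim corners are at (267,98.5) and (336.5,98), with long edges at u 263 and 340 on row 20. The held case's front top corners are at (204,115.5) and (370.5,117).

```bash
python3 - <<'E'
from h import *
import pickle
np.set_printoptions(precision=3,suppress=True)
c=pickle.load(open("w5.pkl","rb"))
a,b=onz(c,267,98.5,20),onz(c,336.5,98.2,20); e,f=onz(c,263.2,10,20),onz(c,340.3,10,20)
ang=lambda p,q:np.degrees(np.arctan2(q[1]-p[1],q[0]-p[0]))
print(a,b,np.linalg.norm(a-b),ang(a,b),"L",ang(a,e),"R",ang(b,f))
s=sense();z=s["ee_pos"][2]+22+41
k,l=onz(c,203.7,115.5,z),onz(c,370.5,117,z);print("case front",k,l,np.linalg.norm(k-l),ang(k,l))
M=R.from_rotvec(s["eef_rot"]).as_matrix();print("rel tool",M.T@(k-s["ee_pos"]),M.T@(l-s["ee_pos"]),"closing yaw",np.degrees(np.arctan2(M[1,1],M[0,1])))
y=np.radians((ang(a,e)+ang(b,f)+ang(a,b)+90)/3);ax=np.array([np.cos(y),np.sin(y),0])
C=(a+b)/2+94*ax;print("tray centre",C,np.degrees(y))
E
```

```text
[521.051 121.852  20.   ] [612.672 110.477  20.   ] 92.32483962574558 -7.077016821467381 L 84.26314540612452 R 83.09469876517132
case front [512.519 104.924 323.983] [573.613  96.539 323.983] 61.6664711331214 -7.81462530670927
rel tool [ 77.711 -28.462 -62.901] [ 77.115  33.201 -63.037] closing yaw -7.261406872646179
tray centre [577.622 209.546  20.   ] 83.42694244994281
```

```bash
python3 - <<'E'
from h import *
import pickle
np.set_printoptions(precision=1,suppress=True)
s=pickle.load(open("scene0.pkl","rb"));d=pickle.load(open("side0.pkl","rb"))
y=np.radians(83.4);ax=np.array([np.cos(y),np.sin(y),0]);bx=np.array([ax[1],-ax[0],0]);C=np.array([577.6,209.5,20])
q=[C+i*47*bx+j*94*ax for i,j in((-1,-1),(1,-1),(1,1),(-1,1))];low=[p-[0,0,14] for p in q]
for n,c,roi in(("scene",s,(125,205,230,285)),("side",d,(145,220,245,285))):
    r=rect(c,roi,lambda h,S,v:v>75,20)[5]
    ap=cv2.approxPolyDP(r.reshape(-1,1,2).astype(np.float32),4,True)[:,0]
    h=cv2.convexHull(r.reshape(-1,1,2))[:,0]; print(n,"rim",proj(c,q).ravel(),"low",proj(c,low).ravel(),"poly",ap.ravel())
E
```

```text
scene rim [222.1 232.5 200.  210.9 133.4 249.2 154.2 274.1] low [222.5 236.2 200.6 214.7 134.7 253.  155.3 277.8] poly [199. 214. 134. 252. 156. 279. 204. 246. 224. 240.]
side rim [237.7 233.9 205.1 224.8 148.6 263.1 183.6 275.6] low [238.1 239.2 205.6 229.9 149.6 268.8 184.4 281.5] poly [237. 235. 205. 226. 149. 264. 183. 280.]
```

```bash
python3 - <<'E'
from h import *
np.set_printoptions(precision=3,suppress=True)
print(go((577.5,212.5,40),-6.6))
E
```

```text
(array([0.385, 0.046, 0.442]), 'spin', np.float64(-0.023), 'cur yaw', np.float64(-7.3))
```

Call:
drive_tool(
  steps=[
    [0.4, 0.07, 0.01, 0, -0.023],
    [0.4, 0.15, 0.02, 0, -0.023],
    [0.4, 0.23, 0.03, 0, -0.023],
    [0.4, 0.31, 0.04, 0.05, -0.023],
    [0.4, 0.385, 0.046, 0.13, -0.023],
    [0.4, 0.385, 0.046, 0.21, -0.023],
    [0.4, 0.385, 0.046, 0.29, -0.023],
    [0.4, 0.385, 0.046, 0.37, -0.023],
    [0.4, 0.385, 0.046, 0.42, -0.023],
    [0.4, 0.385, 0.046, 0.442, -0.023],
    [0.4, 0.385, 0.046, 0.442, -0.023],
    [0.4, 0.385, 0.046, 0.442, -0.023],
  ],
)

```text
time: 10.25
ee_pos: [579.1, 212.1, 42.0]
eef_rot: [2.345, 2.09, 0.001]
ft_force: [0.4, -0.4, -0.5]
opening: 60.9
finger_force: 65.8
```

```bash
python3 - <<'E'
from h import *
np.set_printoptions(precision=3,suppress=True)
print(sense()["ee_pos"],go((577.5,212.5,-12),-6.6))
d=grab("side");s=grab("scene")
save(d,"s6");save(s,"c6")
a=np.hstack([cv2.resize(s["pixels"][200:290,120:240],(400,300),interpolation=2),cv2.resize(d["pixels"][205:295,135:255],(400,300),interpolation=2)]);cv2.imwrite("pics/b6.png",a[:,:,::-1])
E
```

```text
[579.124 212.128  41.987] (array([ 0.   , -0.003,  0.108]), 'spin', np.float64(0.001), 'cur yaw', np.float64(-6.6))
```

Call:
drive_tool(
  steps=[
    [0.4, 0, -0.003, 0.03, 0],
    [0.4, 0, -0.003, 0.06, 0],
    [0.4, 0, -0.003, 0.085, 0],
    [0.4, 0, -0.003, 0.1, 0],
    [0.4, 0, -0.003, 0.1, 0],
    [0.4, 0, -0.003, 0.1, 0],
  ],
)

```text
time: 10.95
ee_pos: [577.7, 211.8, -8.2]
eef_rot: [2.346, 2.089, 0.001]
ft_force: [-0.1, 0.1, -0.6]
opening: 60.9
finger_force: 65.8
```

Call:
drive_tool(
  steps=[
    [0.4, 0, 0, 0.004, 0],
    [0.4, 0, 0, 0.008, 0],
    [0.4, 0, 0, 0.008, 0],
  ],
)

```text
time: 11.25
ee_pos: [577.3, 211.7, -12.6]
eef_rot: [-2.346, -2.089, -0.0]
ft_force: [-0.1, 1.0, -0.6]
opening: 61.1
finger_force: 65.8
```

Call:
drive_tool(
  steps=[
    [0.4, 0, 0, 0.002, 0],
    [0.4, 0, 0, 0.004, 0],
    [0.4, 0, 0, 0.004, 0],
  ],
)

```text
time: 11.55
ee_pos: [577.4, 211.7, -13.0]
eef_rot: [2.346, 2.089, 0.001]
ft_force: [-3.1, -1.3, 10.2]
opening: 60.8
finger_force: 67.1
```

Floor contact came at the predicted height (10 N). Releasing.

Call:
drive_tool(
  steps=[
    [0.85, 0, 0, -0.002, 0],
    [0.9, 0, 0, -0.002, 0],
    [1, 0, 0, -0.002, 0],
    [1, 0, 0, -0.004, 0],
    [1, 0, 0, -0.03, 0],
    [1, 0, 0, -0.1, 0],
    [1, 0, 0, -0.2, 0],
    [1, 0, 0, -0.3, 0],
    [1, 0, 0, -0.4, 0],
    [1, 0, 0, -0.4, 0],
    [1, 0, 0, -0.4, 0],
    [1, 0, 0, -0.4, 0],
  ],
)

```text
time: 12.75
ee_pos: [576.4, 211.5, 184.6]
eef_rot: [-2.345, -2.089, 0.002]
ft_force: [-0.2, 0.7, 0.6]
opening: 85.6
finger_force: 0.0
```

```bash
python3 - <<'E'
from h import *
import pickle
np.set_printoptions(precision=3,suppress=True)
print(sense()["ee_pos"])
c=grab("wrist");save(c,"w7");pickle.dump(c,open("w7.pkl","wb"))
for n in("scene","side"):
    d=grab(n);save(d,n+"7");pickle.dump(d,open(n+"7.pkl","wb"))
print(go((400,-10,230),67))
# case top & tray in w7 : per-row dark-blue extent
h=cv2.cvtColor(c["pixels"],cv2.COLOR_RGB2HSV).astype(int)
m=((h[...,0]>105)&(h[...,0]<135)&(h[...,1]>60)).astype(np.uint8)
n,l,st,ce=cv2.connectedComponentsWithStats(m);i=1+st[1:,4].argmax();print(st[i],ce[i])
q=[(577,212)+np.array([0,0])]
a=np.hstack([c["pixels"][60:360,130:430],cv2.resize(grab("scene")["pixels"][190:290,110:260],(450,300),interpolation=2)]);cv2.imwrite("pics/b7.png",a[:,:,::-1])
E
```

```text
[576.382 211.465 184.636]
(array([-0.481, -0.299, -0.091]), 'spin', np.float64(-2.57), 'cur yaw', np.float64(-6.6))
[  26  160   76   46 2436] [ 62.67  181.818]
```

View pics/b7.png

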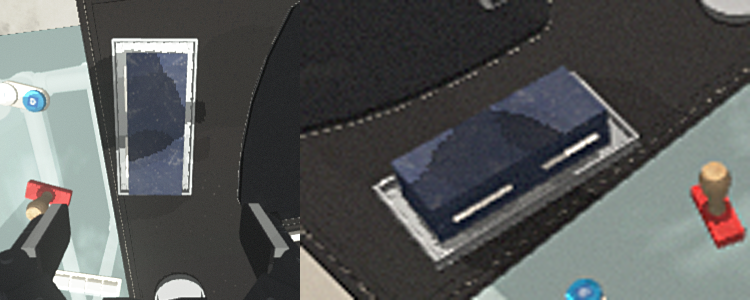

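The case sits level inside the tray. Now the bar: travel over it, turning on the way.

Call:
drive_tool(
  steps=[
    [0.7, -0.06, -0.04, -0.02, -0.2],
    [0.7, -0.14, -0.09, -0.04, -0.4],
    [0.7, -0.22, -0.14, -0.06, -0.6],
    [0.7, -0.3, -0.19, -0.09, -0.8],
    [0.7, -0.38, -0.24, -0.09, -0.9],
    [0.7, -0.46, -0.28, -0.09, -0.9],
    [0.7, -0.481, -0.3, -0.09, -0.9],
    [0.7, -0.481, -0.3, -0.09, -0.9],
    [0.7, -0.481, -0.3, -0.09, -0.9],
  ],
)

```text
time: 13.85
ee_pos: [401.1, -9.6, 230.3]
eef_rot: [1.821, 2.56, 0.001]
ft_force: [1.1, -0.5, 0.0]
opening: 59.5
finger_force: 0.0
```

Call:
drive_tool(
  steps=[
    [0.7, 0, 0, 0, -0.25],
    [0.7, 0, 0, 0, -0.5],
    [0.7, 0, 0, 0, -0.75],
    [0.7, 0, 0, 0, -0.9],
    [0.7, 0, 0, 0, -0.9],
    [0.7, 0, 0, 0, -0.9],
  ],
)

```text
time: 14.45
ee_pos: [401.1, -9.1, 230.1]
eef_rot: [-1.203, -2.902, -0.0]
ft_force: [0.4, -0.0, -0.2]
opening: 59.6
finger_force: 0.0
```

```bash
python3 - <<'E'
from h import *
import pickle
np.set_printoptions(precision=2,suppress=True)
c=grab("wrist");save(c,"w8");pickle.dump(c,open("w8.pkl","wb"));print(sense()["ee_pos"])
p=proj(c,[(418,-15,5)])[0];print(p)
e=proj(c,[(418+75*np.cos(a),-15+75*np.sin(a),5) for a in np.radians((156,-24))]);print(e)
for T in(170,195,215):
    print(T,rect(c,(max(0,int(p[0]-110)),max(0,int(p[1]-90)),int(p[0]+110),int(p[1]+90)),lambda h,S,v:(S<45)&(v>T),8,5)[:5])
E
```

```text
[400.97  -9.3  230.15]
[290.   183.09]
[[269.86 131.25]
 [308.12 229.77]]
170 (array([421.8, -50.1]), array([149., 310.]), np.float32(89.3), array([179,  93]), array([333, 251]))
195 (array([422.1, -18.7]), array([ 32.2, 147.9]), np.float32(163.6), array([255, 135]), array([323, 235]))
215 (array([453.7, -28. ]), array([31.5, 82.1]), np.float32(163.7), array([279, 182]), array([323, 235]))
```

The bar measures 32 x 148 mm, centred at (422,-19) with yaw 163.6°, which matches its size. Moving over it to grip.

```bash
python3 - <<'E'
from h import *
np.set_printoptions(precision=3,suppress=True)
print(go((422.1,-18.7,50),73.6))
E
```

```text
(array([-0.043,  0.017,  0.36 ]), 'spin', np.float64(-1.0), 'cur yaw', np.float64(44.9))
```

Call:
drive_tool(
  steps=[
    [0.6, -0.02, 0.01, 0.05, -0.25],
    [0.6, -0.043, 0.017, 0.12, -0.5],
    [0.6, -0.043, 0.017, 0.2, -0.75],
    [0.6, -0.043, 0.017, 0.28, -1],
    [0.6, -0.043, 0.017, 0.34, -1],
    [0.6, -0.043, 0.017, 0.36, -1],
    [0.6, -0.043, 0.017, 0.36, -1],
    [0.6, -0.043, 0.017, 0.36, -1],
  ],
)

```text
time: 15.3
ee_pos: [422.8, -19.2, 51.4]
eef_rot: [0.448, 3.108, -0.0]
ft_force: [1.0, -0.7, 0.5]
opening: 51.2
finger_force: 0.0
```

```bash
python3 - <<'E'
from h import *
import pickle
np.set_printoptions(precision=3,suppress=True)
c=grab("wrist");save(c,"w9");pickle.dump(c,open("w9.pkl","wb"));print(sense()["ee_pos"],sense()["opening"])
p=proj(c,[(422.1,-18.7,8)])[0];print(p)
for T in(185,195,205):
  for z in (3,10): print(T,z,rect(c,(170,20,390,370),lambda h,S,v:(S<45)&(v>T),z,5)[:5])
print(go((422.1,-18.7,-15),73.6))
E
```

```text
[423.258 -19.38   51.766] 51.06641038300863
[285.114 214.975]
185 3 (array([424. ,  -9.2]), array([154.6, 175.6]), np.float32(89.7), array([170,  81]), array([389, 297]))
185 10 (array([421.7,  -8.8]), array([149.8, 170.1]), np.float32(89.7), array([170,  81]), array([389, 297]))
195 3 (array([423.5,  -7.3]), array([153.2, 173.6]), np.float32(90.3), array([170,  81]), array([389, 296]))
195 10 (array([421.1,  -7. ]), array([148.5, 168.2]), np.float32(90.3), array([170,  81]), array([389, 296]))
205 3 (array([423.9, -20.1]), array([ 32. , 152.1]), np.float32(164.1), array([263, 117]), array([305, 296]))
205 10 (array([421.5, -19.4]), array([ 31. , 147.4]), np.float32(164.1), array([263, 117]), array([305, 296]))
(array([0.003, 0.001, 0.134]), 'spin', np.float64(-0.0), 'cur yaw', np.float64(73.6))
```

Call:
drive_tool(
  steps=[
    [0.6, 0, 0, 0.05, 0],
    [0.6, 0, 0, 0.1, 0],
    [0.6, 0, 0, 0.13, 0],
    [0.6, 0, 0, 0.15, 0],
    [0.6, 0, 0, 0.158, 0],
    [0.6, 0, 0, 0.158, 0],
    [0.6, 0, 0, 0.158, 0],
  ],
)

```text
time: 16.05
ee_pos: [422.6, -19.3, -27.9]
eef_rot: [0.448, 3.108, -0.0]
ft_force: [-0.0, 0.2, 0.2]
opening: 51.3
finger_force: 0.0
```

Call:
drive_tool(
  steps=[
    [0.4, 0, 0, 0, 0],
    [0.15, 0, 0, 0, 0],
    [0.15, 0, 0, 0, 0],
    [0.15, 0, 0, 0, 0],
    [0.15, 0, 0, 0, 0],
    [0.15, 0, 0, 0, 0],
    [0.15, 0, 0, 0, 0],
  ],
  grip_force=40,
)

```text
time: 16.75
ee_pos: [422.3, -19.2, -27.9]
eef_rot: [0.448, 3.108, 0.0]
ft_force: [-0.1, 0.2, 5.6]
opening: 22.5
finger_force: 38.9
```

Call:
drive_tool(
  steps=[
    [0.15, 0, 0, -0.03, 0],
    [0.15, 0, 0, -0.1, 0],
    [0.15, 0, 0, -0.2, 0],
    [0.15, 0, 0, -0.3, 0.1],
    [0.15, 0, 0, -0.36, 0.35],
    [0.15, 0, 0, -0.36, 0.6],
    [0.15, 0, 0, -0.36, 0.85],
    [0.15, 0, 0, -0.36, 0.95],
    [0.15, 0, 0, -0.36, 0.95],
    [0.15, 0, 0, -0.36, 0.95],
  ],
)

```text
time: 17.75
ee_pos: [421.6, -19.1, 151.4]
eef_rot: [-1.166, -2.917, 0.0]
ft_force: [0.1, -0.2, -0.9]
opening: 22.6
finger_force: 39.8
```

```bash
python3 - <<'E'
from h import *
np.set_printoptions(precision=3,suppress=True)
print(sense()["opening"],go((576.7,212,150),-6.6))
E
```

```text
22.601579406525666 (array([0.094, 0.549, 0.003]), 'spin', np.float64(1.852), 'cur yaw', np.float64(46.4))
```

Call:
drive_tool(
  steps=[
    [0.15, 0.015, 0.09, 0, 0.2],
    [0.15, 0.03, 0.18, 0, 0.4],
    [0.15, 0.045, 0.27, 0, 0.6],
    [0.15, 0.06, 0.36, 0, 0.8],
    [0.15, 0.08, 0.45, 0, 0.95],
    [0.15, 0.094, 0.549, 0, 0.95],
    [0.15, 0.094, 0.549, 0, 0.95],
    [0.15, 0.094, 0.549, 0, 0.95],
    [0.15, 0.094, 0.549, 0, 0.95],
  ],
)

```text
time: 18.65
ee_pos: [576.1, 211.2, 150.9]
eef_rot: [-1.82, -2.559, 0.002]
ft_force: [0.7, -0.4, -0.5]
opening: 22.3
finger_force: 39.9
```

Call:
drive_tool(
  steps=[
    [0.15, 0, 0, 0, 0.25],
    [0.15, 0, 0, 0, 0.5],
    [0.15, 0, 0, 0, 0.75],
    [0.15, 0, 0, 0, 0.9],
    [0.15, 0, 0, 0, 0.9],
    [0.15, 0, 0, 0, 0.9],
  ],
)

```text
time: 19.25
ee_pos: [576.8, 211.0, 151.8]
eef_rot: [2.345, 2.09, 0.0]
ft_force: [-0.0, 0.0, -0.4]
opening: 22.5
finger_force: 40.0
```

```bash
python3 - <<'E'
from h import *
import pickle
np.set_printoptions(precision=3,suppress=True)
print(sense()["ee_pos"],sense()["opening"],go((576.7,212,35),-6.6))
c=grab("wrist");save(c,"w10");pickle.dump(c,open("w10.pkl","wb"))
E
```

```text
[576.761 210.978 151.8  ] 22.547163468389954 (array([ 0.002, -0.   ,  0.234]), 'spin', np.float64(0.0), 'cur yaw', np.float64(-6.6))
```

Call:
drive_tool(
  steps=[
    [0.15, 0.002, 0, 0.06, 0],
    [0.15, 0.002, 0, 0.13, 0],
    [0.15, 0.002, 0, 0.2, 0],
    [0.15, 0.002, 0, 0.235, 0],
    [0.15, 0.002, 0, 0.25, 0],
    [0.15, 0.002, 0, 0.252, 0],
    [0.15, 0.002, 0, 0.252, 0],
    [0.15, 0.002, 0, 0.252, 0],
  ],
)

```text
time: 20.1
ee_pos: [578.5, 213.3, 26.9]
eef_rot: [2.345, 2.089, 0.004]
ft_force: [0.1, 0.9, -0.9]
opening: 22.3
finger_force: 39.9
```

Call:
drive_tool(
  steps=[
    [0.15, 0, 0, 0.003, 0],
    [0.15, 0, 0, 0.006, 0],
    [0.15, 0, 0, 0.006, 0],
  ],
)

```text
time: 20.4
ee_pos: [577.2, 213.0, 22.5]
eef_rot: [2.346, 2.09, 0.0]
ft_force: [0.6, 0.6, -1.1]
opening: 22.5
finger_force: 39.9
```

Call:
drive_tool(
  steps=[
    [0.15, 0, 0, 0.003, 0],
    [0.15, 0, 0, 0.004, 0],
    [0.15, 0, 0, 0.004, 0],
  ],
)

```text
time: 20.7
ee_pos: [577.3, 213.0, 22.4]
eef_rot: [2.345, 2.089, 0.001]
ft_force: [-4.8, -1.8, 12.4]
opening: 22.4
finger_force: 41.4
```

Contact at the predicted 22 mm. Releasing and lifting.

Call:
drive_tool(
  steps=[
    [0.4, 0, 0, -0.003, 0],
    [0.5, 0, 0, -0.003, 0],
    [0.6, 0, 0, -0.003, 0],
    [0.6, 0, 0, -0.01, 0],
    [0.6, 0, 0, -0.04, 0],
    [0.6, 0, 0, -0.12, 0],
    [0.6, 0, 0, -0.22, 0],
    [0.6, 0, 0, -0.32, 0],
    [0.6, 0, 0, -0.36, 0],
    [0.6, 0, 0, -0.36, 0],
    [0.6, 0, 0, -0.36, 0],
  ],
)

```text
time: 21.8
ee_pos: [577.2, 213.0, 200.3]
eef_rot: [2.346, 2.089, 0.0]
ft_force: [-0.4, 0.5, -1.0]
opening: 51.1
finger_force: 0.0
```

```bash
python3 - <<'E'
from h import *
import pickle
np.set_printoptions(precision=2,suppress=True)
s=sense();print(s["ee_pos"],s["ft_force"])
c=grab("wrist");save(c,"w11");pickle.dump(c,open("w11.pkl","wb"))
p=proj(c,[(577,211,57)])[0].astype(int);print(p,proj(c,[(585.6,285.5,57),(568.4,136.5,57)]))
for T in(150,175,195): print(T,rect(c,(p[0]-40,40,p[0]+40,380),lambda h,S,v:(S<60)&(v>T),57,5)[:5])
L=proj(c,[(422,258,10)])[0].astype(int);print("lens",L)
for n,f in(("blue",lambda h,S,v:(h>90)&(h<110)&(S>120)),("all",lambda h,S,v:((S<40)&(v>190))|((h>90)&(h<110)&(S>120)))):
    print(n,rect(c,(max(0,L[0]-60),max(0,L[1]-60),L[0]+60,L[1]+60),f,10,5)[:5])
# high half: intensity profile along bar in side view
d=grab("side");save(d,"side11");pickle.dump(d,open("side11.pkl","wb"));e=grab("scene");save(e,"scene11");pickle.dump(e,open("scene11.pkl","wb"))
a=np.zeros((600,800,3),np.uint8)
a[:300,:400]=cv2.resize(c["pixels"][60:300,200:360],(400,300),interpolation=2)
a[:300,400:]=cv2.resize(d["pixels"][200:290,135:255],(400,300),interpolation=2)
a[300:,:400]=cv2.resize(e["pixels"][190:280,120:240],(400,300),interpolation=2)
a[300:,400:]=cv2.resize(c["pixels"][0:240,0:320],(400,300),interpolation=2)
cv2.imwrite("pics/m11.png",a[:,:,::-1])
E
```

```text
[577.2  213.   200.33] [-0.43  0.5  -1.03]
[283 188] [[283.5  117.86]
 [283.75 249.19]]
150 (array([579.4, 221.1]), array([ 82.2, 165.5]), np.float32(85.6), array([243, 101]), array([322, 247]))
175 (array([579.8, 220.9]), array([ 81.4, 165.2]), np.float32(85.6), array([243, 101]), array([322, 247]))
195 (array([579.8, 221.2]), array([ 81.4, 163.4]), np.float32(85.6), array([243, 102]), array([322, 246]))
lens [154 156]
blue (array([437.2, 252. ]), array([23.6, 25.3]), np.float32(173.3), array([158, 150]), array([178, 169]))
all (array([422.6, 233.6]), array([110.6, 156.2]), np.float32(179.7), array([ 94, 123]), array([213, 215]))
```

```bash
python3 - <<'E'
from h import *
import pickle
np.set_printoptions(precision=2,suppress=True)
c=pickle.load(open("w4.pkl","rb"));a,b=onz(c,139,45,18),onz(c,170,51,18);print(a,b,np.linalg.norm(a-b),(a+b)/2,np.degrees(np.arctan2(*(b-a)[[1,0]])))
c=pickle.load(open("w11.pkl","rb"));print(rect(c,(94,96,214,216),lambda h,S,v:(h>90)&(h<110)&(S>120),18,5)[:3])
print(go((420,257,200),80))
E
```

```text
[409.8  261.28  18.  ] [440.65 251.43  18.  ] 32.38477225302105 [425.23 256.36  18.  ] -17.702717595976424
(array([440.5, 252.9]), array([23. , 24.8]), np.float32(173.3))
(array([ 0.05, -0.32, -0.  ]), 'spin', np.float64(-3.024), 'cur yaw', np.float64(-6.6))
```

Call:
drive_tool(
  steps=[
    [0.6, 0.01, -0.06, 0, -0.2],
    [0.6, 0.02, -0.13, 0, -0.4],
    [0.6, 0.03, -0.2, 0, -0.6],
    [0.6, 0.045, -0.27, 0, -0.8],
    [0.6, 0.052, -0.31, 0, -0.92],
    [0.6, 0.052, -0.31, 0, -0.92],
    [0.6, 0.052, -0.31, 0, -0.92],
    [0.6, 0.052, -0.31, 0, -0.92],
  ],
)

```text
time: 22.75
ee_pos: [427.1, 256.4, 199.9]
eef_rot: [1.81, 2.568, -0.0]
ft_force: [-0.3, 0.4, -0.4]
opening: 51.3
finger_force: 0.0
```

Call:
drive_tool(
  steps=[
    [0.6, 0, 0, 0, -0.25],
    [0.6, 0, 0, 0, -0.5],
    [0.6, 0, 0, 0, -0.75],
    [0.6, 0, 0, 0, -0.92],
    [0.6, 0, 0, 0, -0.92],
    [0.6, 0, 0, 0, -0.92],
  ],
)

```text
time: 23.35
ee_pos: [426.9, 256.4, 200.0]
eef_rot: [-1.179, -2.912, 0.001]
ft_force: [-0.3, 0.1, -0.4]
opening: 51.1
finger_force: 0.0
```

Call:
drive_tool(
  steps=[
    [0.6, 0, 0, 0.03, -0.25],
    [0.6, 0, 0, 0.06, -0.5],
    [0.6, 0, 0, 0.1, -0.75],
    [0.6, 0, 0, 0.1, -0.9],
    [0.6, 0, 0, 0.1, -0.9],
    [0.6, 0, 0, 0.1, -0.9],
  ],
)

```text
time: 23.95
ee_pos: [426.7, 256.7, 150.6]
eef_rot: [0.499, 3.101, 0.0]
ft_force: [0.4, -0.7, 1.2]
opening: 51.0
finger_force: 0.0
```

```bash
python3 - <<'E'
from h import *
import pickle
np.set_printoptions(precision=3,suppress=True)
s=sense();print(s["ee_pos"])
c=grab("wrist");save(c,"w12");pickle.dump(c,open("w12.pkl","wb"))
p=proj(c,[(425,257,14)])[0].astype(int);print(p)
roi=(p[0]-60,p[1]-80,p[0]+60,p[1]+80)
print("blue",rect(c,roi,lambda h,S,v:(h>90)&(h<110)&(S>120),18,5)[:5])
for T in(170,190,205,220): print(T,rect(c,roi,lambda h,S,v:((S<30)&(v>T))|((h>90)&(h<110)&(S>120)),12,5)[:5])
print(go((425,257,100),72.3))
E
```

```text
[426.742 256.708 150.554]
[284 185]
blue (array([437.8, 252.2]), array([24.1, 24.7]), np.float32(135.4), array([273, 188]), array([295, 210]))
170 (array([417.9, 267.4]), array([ 80.2, 158.7]), np.float32(21.8), array([224, 105]), array([320, 244]))
190 (array([417.8, 267.5]), array([ 78.8, 157.3]), np.float32(21.8), array([224, 105]), array([319, 244]))
205 (array([439.5, 251.6]), array([24.6, 25.2]), np.float32(135.4), array([273, 188]), array([295, 210]))
220 (array([439.5, 251.6]), array([24.6, 25.2]), np.float32(135.4), array([273, 188]), array([295, 210]))
(array([ 0.004, -0.001,  0.101]), 'spin', np.float64(-0.019), 'cur yaw', np.float64(71.7))
```

```bash
python3 - <<'E'
from h import *
import pickle
np.set_printoptions(precision=2,suppress=True,linewidth=250)
c=pickle.load(open("w12.pkl","rb"))
g=cv2.cvtColor(c["pixels"],cv2.COLOR_RGB2GRAY)[130:240,220:350]
H=cv2.HoughCircles(cv2.resize(g,None,fx=4,fy=4,interpolation=2),cv2.HOUGH_GRADIENT,1,60,param1=80,param2=20,minRadius=36,maxRadius=56)
for x,y,r in (H[0][:6] if H is not None else []): u,v=x/4+220,y/4+130;print(u,v,r/4,onz(c,u,v,18))
print(c["pixels"][140:225:5,255:320:4].min(2))
E
```

```text
284.625 198.875 11.85 [438.13 252.87  18.  ]
287.125 169.375 9.875 [408.17 265.56  18.  ]
[[183 182 183 183 184 184 182 181 183 183 182 130 132 134 132 135 133]
 [185 181 184 185 181 183 183 183 184 183 183 133 134 130 131 131 132]
 [183 183 183 182 181 185 182 184 184 185 131 131 132 131 133 131 135]
 [184 185 184 181 182 183 173 131 131 161 131 132 132 131 132 132 131]
 [133 131 176 181 181 119 169 206 208 186 133 132 132 132 133 132 133]
 [134 133 132 134 132 187 194 207 205 203 199 131 132 133 132 133 131]
 [132 133 133 133 132 152 192 108 103 201 197 130 132 132 131 133 133]
 [133 131 132 132 130 145 173 183 206 194 187 164 132 134 132 132 131]
 [135 133 133 133 128 140 143 145 144 133 190 183 131 132 132 133 133]
 [133 135 133 130 129 140 141 138 137 140 140 184 134 133 133 132 134]
 [131 132 130 131 122 135  54  63  63  53 142 189 177 132 133 134 131]
 [131 134 131 132 126  57  57  56  58  60  89 187 180 131 132 130 134]
 [134 130 132 133 134  62  53  99 126  59  59 187 185 163 130 135 132]
 [132 132 135 133 133  58  54  51  62  70 185 184 185 180 130 134 132]
 [130 131 131 132 132 133 118  77  86 131 182 186 187 184 134 131 132]
 [132 131 134 133 132 131 130 131 133 132 178 183 185 185 179 130 132]
 [133 132 131 132 131 133 132 134 131 132 130 183 186 184 183 129 133]]
```

The white cap is at (287,169) and the blue cap at (284.6,199). That puts the lens case at about (423.4,258.6) with its axis near −21.5°, and the cap spacing of 32 mm is plausible.

```bash
python3 - <<'E'
from h import *
np.set_printoptions(precision=3,suppress=True)
print(go((423.4,258.6,-31),68.5))
E
```

```text
(array([0.008, 0.001, 0.363]), 'spin', np.float64(0.113), 'cur yaw', np.float64(71.7))
```

Call:
drive_tool(
  steps=[
    [0.6, 0.008, 0.001, 0.08, 0.113],
    [0.6, 0.008, 0.001, 0.17, 0.113],
    [0.6, 0.008, 0.001, 0.25, 0.113],
    [0.6, 0.008, 0.001, 0.31, 0.113],
    [0.6, 0.008, 0.001, 0.345, 0.113],
    [0.6, 0.008, 0.001, 0.361, 0.113],
    [0.6, 0.008, 0.001, 0.361, 0.113],
    [0.6, 0.008, 0.001, 0.361, 0.113],
  ],
)

```text
time: 24.8
ee_pos: [423.6, 258.8, -29.2]
eef_rot: [0.583, 3.086, 0.001]
ft_force: [0.1, 0.7, -0.0]
opening: 51.6
finger_force: 0.0
```

Call:
drive_tool(
  steps=[
    [0.45, 0, 0, 0, 0],
    [0.2, 0, 0, 0, 0],
    [0.2, 0, 0, 0, 0],
    [0.2, 0, 0, 0, 0],
    [0.2, 0, 0, 0, 0],
    [0.2, 0, 0, 0, 0],
    [0.2, 0, 0, 0, 0],
  ],
  grip_force=35,
)

```text
time: 25.5
ee_pos: [423.7, 258.9, -28.8]
eef_rot: [0.582, 3.085, 0.002]
ft_force: [-2.3, -1.1, 5.0]
opening: 25.9
finger_force: 33.9
```

The opening of 25.9 mm suggests the pads are on the caps rather than the 30 mm base. I'll reopen and go lower, watching the force.

Call:
drive_tool(
  steps=[
    [0.5, 0, 0, 0, 0],
    [0.5, 0, 0, 0, 0],
    [0.5, 0, 0, 0.006, 0],
    [0.5, 0, 0, 0.012, 0],
    [0.5, 0, 0, 0.012, 0],
  ],
)

```text
time: 26.0
ee_pos: [422.7, 258.4, -35.8]
eef_rot: [0.582, 3.087, 0.0]
ft_force: [-2.0, -0.3, 10.1]
opening: 42.3
finger_force: 4.3
```

Call:
drive_tool(
  steps=[
    [0.4, 0, 0, 0, 0],
    [0.2, 0, 0, 0, 0],
    [0.2, 0, 0, 0, 0],
    [0.2, 0, 0, 0, 0],
    [0.2, 0, 0, 0, 0],
    [0.2, 0, 0, 0, 0],
  ],
  grip_force=35,
)

```text
time: 26.6
ee_pos: [424.5, 259.1, -34.2]
eef_rot: [0.581, 3.084, 0.003]
ft_force: [-1.3, -1.2, 21.2]
opening: 28.5
finger_force: 39.1
```

Now 28.5 mm, which means the base is gripped (the earlier readings run about 1.3 mm low). Tips are at glass level. Lifting and turning.

Call:
drive_tool(
  steps=[
    [0.2, 0, 0, -0.03, 0],
    [0.2, 0, 0, -0.1, 0],
    [0.2, 0, 0, -0.2, 0],
    [0.2, 0, 0, -0.3, 0.1],
    [0.2, 0, 0, -0.36, 0.35],
    [0.2, 0, 0, -0.36, 0.6],
    [0.2, 0, 0, -0.36, 0.85],
    [0.2, 0, 0, -0.36, 0.9],
    [0.2, 0, 0, -0.36, 0.9],
    [0.2, 0, 0, -0.36, 0.9],
  ],
)

```text
time: 27.6
ee_pos: [422.3, 258.3, 143.4]
eef_rot: [-1.254, -2.88, 0.001]
ft_force: [-0.9, -0.6, -0.2]
opening: 27.6
finger_force: 34.8
```

```bash
python3 - <<'E'
from h import *
np.set_printoptions(precision=3,suppress=True)
s=sense();print(s["opening"],s["ft_force"],go((573,176,150),-6.6))
E
```

```text
27.55450750716987 [-0.873 -0.586 -0.199] (array([-0.326,  0.108, -0.013]), 'spin', np.float64(1.73), 'cur yaw', np.float64(43.0))
```

Call:
drive_tool(
  steps=[
    [0.2, -0.08, 0.025, 0, 0.2],
    [0.2, -0.16, 0.05, 0, 0.4],
    [0.2, -0.24, 0.08, 0, 0.6],
    [0.2, -0.326, 0.108, 0, 0.8],
    [0.2, -0.326, 0.108, 0, 0.9],
    [0.2, -0.326, 0.108, 0, 0.9],
    [0.2, -0.326, 0.108, 0, 0.9],
  ],
)

```text
time: 28.3
ee_pos: [572.1, 175.7, 143.2]
eef_rot: [-1.864, -2.527, 0.002]
ft_force: [-0.1, 1.0, 0.2]
opening: 27.7
finger_force: 34.8
```

Call:
drive_tool(
  steps=[
    [0.2, 0, 0, 0, 0.25],
    [0.2, 0, 0, 0, 0.5],
    [0.2, 0, 0, 0, 0.75],
    [0.2, 0, 0, 0, 0.83],
    [0.2, 0, 0, 0, 0.83],
    [0.2, 0, 0, 0, 0.83],
  ],
)

```text
time: 28.9
ee_pos: [572.4, 176.2, 144.0]
eef_rot: [-2.345, -2.091, 0.0]
ft_force: [0.0, -0.2, -0.2]
opening: 27.6
finger_force: 34.8
```

```bash
python3 - <<'E'
from h import *
import pickle
np.set_printoptions(precision=3,suppress=True)
s=sense();print(s["ee_pos"],s["opening"])
c=grab("wrist");save(c,"w13");pickle.dump(c,open("w13.pkl","wb"))
d=grab("side");save(d,"side13");pickle.dump(d,open("side13.pkl","wb"))
z=s["ee_pos"][2]+34+18
M=R.from_rotvec(s["eef_rot"]).as_matrix()
r=rect(c,(230,150,340,330),lambda h,S,v:(h>90)&(h<110)&(S>120),z,5);print("blue",r[:5],M.T@(np.append(r[0],z)-s["ee_pos"]))
g=cv2.cvtColor(c["pixels"],cv2.COLOR_RGB2GRAY)[150:330,220:350]
H=cv2.HoughCircles(cv2.resize(g,None,fx=4,fy=4,interpolation=2),cv2.HOUGH_GRADIENT,1,60,param1=80,param2=20,minRadius=50,maxRadius=110)
for x,y,q in (H[0][:6] if H is not None else []): u,v=x/4+220,y/4+150;print(u,v,q/4,M.T@(onz(c,u,v,z)-s["ee_pos"]))
print(go((573,176,45),-6.6))
E
```

```text
[572.364 176.227 144.017] 27.625886537505544
blue (array([572.1, 163.3]), array([25.1, 27.7]), np.float32(83.4), array([260, 282]), array([310, 329])) [-12.876   1.203 -52.   ]
288.375 237.375 25.15 [ 24.408   2.737 -52.002]
305.375 201.875 22.95 [ 41.428  10.169 -52.004]
289.875 206.375 21.175 [ 39.346   3.346 -52.002]
249.625 224.125 13.35 [ 30.926 -14.802 -51.999]
226.375 200.625 16.375 [ 42.015 -24.634 -51.998]
(array([0.   , 0.001, 0.198]), 'spin', np.float64(-0.0), 'cur yaw', np.float64(-6.6))
```

```bash
python3 - <<'E'
from h import *
import pickle
c=pickle.load(open("w13.pkl","rb"));d=pickle.load(open("side13.pkl","rb"))
e=grab("scene");save(e,"scene13");pickle.dump(e,open("scene13.pkl","wb"))
s=sense();p=proj(d,[s["ee_pos"]+[0,0,35]])[0].astype(int);q=proj(e,[s["ee_pos"]+[0,0,35]])[0].astype(int);print(p,q)
a=np.zeros((600,800,3),np.uint8)
a[:,:400]=cv2.resize(c["pixels"][140:350,215:355],(400,600),interpolation=2)
a[:300,400:]=cv2.resize(d["pixels"][p[1]-30:p[1]+60,p[0]-60:p[0]+60],(400,300),interpolation=2)
a[300:,400:]=cv2.resize(e["pixels"][q[1]-30:q[1]+60,q[0]-60:q[0]+60],(400,300),interpolation=2)
cv2.imwrite("pics/m13.png",a[:,:,::-1])
E
```

```text
[198 174] [180 186]
```

View pics/m13.png

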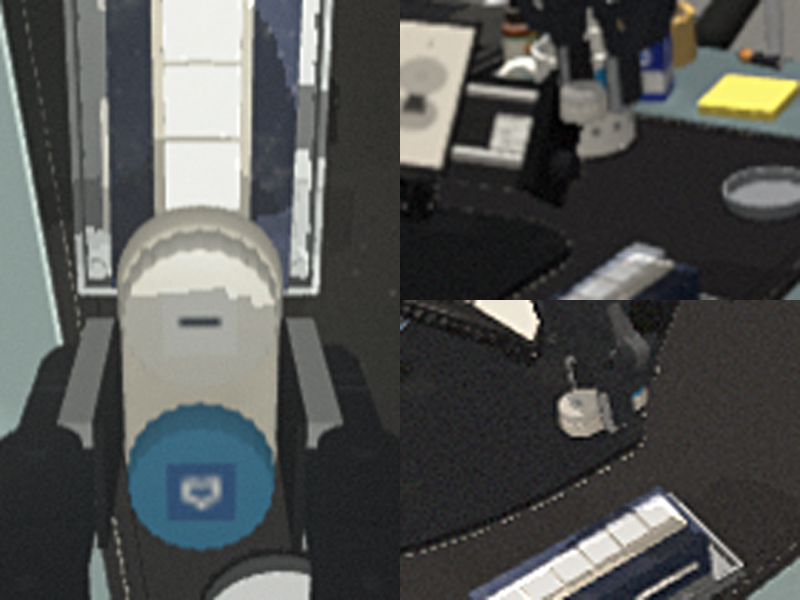

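The lens case is gripped with caps up. The bar lies flat along the middle of the case. The lens case may be pitched with the white end low: white cap mark at crop (200,322), blue at (201,491). I'll measure the pitch by triangulation.

```bash
python3 - <<'E'
from h import *
import pickle
np.set_printoptions(precision=1,suppress=True)
c=pickle.load(open("w13.pkl","rb"));d=pickle.load(open("side13.pkl","rb"));e=pickle.load(open("scene13.pkl","rb"))
s=sense();M=R.from_rotvec(s["eef_rot"]).as_matrix();L=lambda P:M.T@(P-s["ee_pos"])
W=tri((c,285,252.7),(e,173.4,189.6),(d,192.6,171.6));B=tri((c,285.4,311.9),(e,192.3,184.5),(d,198,166.5))
print("white",L(W),"blue",L(B),np.linalg.norm(W-B))
for n,uv in(("w",(285,252.7)),("b",(285.4,311.9))):
    for z in(-40,-46,-52): print(n,z,L(onz(c,*uv,s["ee_pos"][2]-z)))
# bar in w11 : body columns (bright squares) edges
k=pickle.load(open("w11.pkl","rb"))
for v in(120,140,160,200,220,240): 
    g=k["pixels"][v,240:330].min(1).astype(int); i=np.flatnonzero(g>150)+240; i=i[(i>262)&(i<305)]; print(v,i.min(),i.max(),onz(k,i.min(),v,57)[:2],onz(k,i.max()+1,v,57)[:2])
E
```

```text
white [ 16.9  -0.9 -45. ] blue [-20.4   1.3 -40.4] 37.73010218896679
w -40 [ 10.8   0.7 -40. ]
w -46 [ 13.8   0.7 -46. ]
w -52 [ 16.9   0.7 -52. ]
b -40 [-25.3   1.  -40. ]
b -46 [-20.7   1.  -46. ]
b -52 [-16.1   1.  -52. ]
120 270 300 [571.4 285. ] [603.4 281.3]
140 270 299 [568.8 264.8] [600.3 261.2]
160 271 298 [567.1 243.7] [597.2 240.2]
200 274 298 [564.6 198.6] [592.6 195.3]
220 272 298 [559.3 175. ] [590.2 171.4]
240 272 298 [556. 150.] [587.7 146.3]
```

At the expected height (z = -52) the caps fall at tool x = +16.9 and −16.1, a spacing of 33 mm. So the lens case is level and centred. Lowering onto this half of the bar; contact near TCP 30 means the 14 mm half, near 26 the 10 mm half.

Call:
drive_tool(
  steps=[
    [0.2, 0, 0.001, 0.06, 0],
    [0.2, 0, 0.001, 0.13, 0],
    [0.2, 0, 0.001, 0.18, 0],
    [0.2, 0, 0.001, 0.21, 0],
    [0.2, 0, 0.001, 0.22, 0],
    [0.2, 0, 0.001, 0.22, 0],
    [0.2, 0, 0.001, 0.22, 0],
  ],
)

```text
time: 29.75
ee_pos: [574.4, 175.7, 34.8]
eef_rot: [2.347, 2.087, 0.002]
ft_force: [-0.9, -0.2, 0.3]
opening: 27.9
finger_force: 34.8
```

Call:
drive_tool(
  steps=[
    [0.2, 0, 0, 0.003, 0],
    [0.2, 0, 0, 0.004, 0],
    [0.2, 0, 0, 0.004, 0],
  ],
)

```text
time: 30.05
ee_pos: [573.9, 175.7, 32.4]
eef_rot: [2.347, 2.088, 0.001]
ft_force: [0.5, 0.4, 0.7]
opening: 27.6
finger_force: 34.8
```

Call:
drive_tool(
  steps=[
    [0.2, 0, 0, 0.002, 0],
    [0.2, 0, 0, 0.004, 0],
    [0.2, 0, 0, 0.004, 0],
  ],
)

```text
time: 30.35
ee_pos: [573.5, 175.6, 29.7]
eef_rot: [-2.347, -2.088, 0.0]
ft_force: [-1.1, -0.1, -1.0]
opening: 27.9
finger_force: 34.8
```

Call:
drive_tool(
  steps=[
    [0.2, 0, 0, 0.001, 0],
    [0.2, 0, 0, 0.002, 0],
    [0.2, 0, 0, 0.002, 0],
  ],
)

```text
time: 30.65
ee_pos: [573.5, 175.6, 29.6]
eef_rot: [2.347, 2.088, 0.0]
ft_force: [-1.8, 0.3, 5.5]
opening: 27.6
finger_force: 35.4
```

Call:
drive_tool(
  steps=[
    [0.2, 0, 0, 0.001, 0],
    [0.2, 0, 0, 0.002, 0],
    [0.2, 0, 0, 0.002, 0],
  ],
)

```text
time: 30.95
ee_pos: [573.6, 175.6, 29.6]
eef_rot: [2.347, 2.088, 0.001]
ft_force: [-4.7, -0.8, 13.7]
opening: 27.6
finger_force: 36.1
```

Contact at 29.6, so this is the 14 mm half. Releasing.

Call:
drive_tool(
  steps=[
    [0.2, 0, 0, -0.003, 0],
    [0.4, 0, 0, -0.003, 0],
    [0.5, 0, 0, -0.003, 0],
    [0.55, 0, 0, -0.003, 0],
    [0.55, 0, 0, -0.005, 0],
    [0.55, 0, 0, -0.02, 0],
    [0.55, 0, 0, -0.08, 0],
    [0.55, 0, 0, -0.17, 0],
    [0.55, 0, 0, -0.27, 0],
    [0.55, 0, 0, -0.36, 0],
    [0.55, 0, 0, -0.36, 0],
    [0.55, 0, 0, -0.36, 0],
  ],
)

```text
time: 32.15
ee_pos: [574.5, 175.8, 209.6]
eef_rot: [2.346, 2.087, 0.005]
ft_force: [-0.4, -0.0, -1.2]
opening: 47.2
finger_force: 0.0
```

```bash
python3 - <<'E'
from h import *
import pickle
np.set_printoptions(precision=3,suppress=True)
s=sense();print(s["ee_pos"],s["ft_force"],s["opening"])
c=grab("wrist");save(c,"w14");pickle.dump(c,open("w14.pkl","wb"))
p=proj(c,[(573.5,175.6,80),(571.7,159.7,82),(575.3,191.5,82)]);print(p)
u,v=p[0].astype(int)
r=rect(c,(u-50,v-70,u+50,v+70),lambda h,S,v:(h>90)&(h<108)&(S>150),82,3);print("blue",r[:5])
d=grab("side");save(d,"side14");e=grab("scene");save(e,"scene14")
r=rect(e,(140,180,230,270),lambda h,S,v:(h>90)&(h<108)&(S>150),82,3);print("blue scene",r[:5])
print(go((416.5,-163,200),60))
E
```

```text
[574.474 175.772 209.65 ] [-0.376 -0.037 -1.165] 47.229976263315194
[[282.314 189.838]
 [282.41  204.687]
 [282.202 175.478]]
blue (array([580.1, 151.5]), array([0., 0.]), np.float32(0.0), array([291, 211]), array([291, 211]))
blue scene (array([564.6, 165.1]), array([24.6, 26.2]), np.float32(169.3), array([188, 211]), array([198, 220]))
(array([-0.708, -0.231,  0.014]), 'spin', np.float64(-2.328), 'cur yaw', np.float64(-6.7))
```

```bash
python3 - <<'E'
from h import *
import pickle
np.set_printoptions(precision=2,suppress=True)
c=pickle.load(open("w14.pkl","rb"))
r=rect(c,(240,160,330,250),lambda h,S,v:(h>90)&(h<110)&(S>100),82,3);print("blue",r[:5])
s=sense();w=pickle.load(open("w1.pkl","rb"))
for T in(185,205,225): print(T,rect(w,(185,100,245,160),lambda h,S,v:(S<30)&(v>T),73,3)[:5])
E
```

```text
blue (array([573. , 160.7]), array([23.9, 25.5]), np.float32(55.9), array([273, 192]), array([295, 215]))
185 (array([ 414.6, -168.9]), array([37.4, 72.6]), np.float32(47.8), array([196, 115]), array([244, 159]))
205 (array([ 423.2, -159.7]), array([35.6, 36.1]), np.float32(173.8), array([199, 115]), array([227, 145]))
225 (array([ 423.3, -159.7]), array([35.1, 35.3]), np.float32(166.9), array([199, 115]), array([227, 145]))
```

The lens case sits at the predicted place: blue cap at (573,160.7) against the predicted (571.7,159.7). Now the bottle, whose top measures 36 mm across at (423,−160).

Call:
drive_tool(
  steps=[
    [0.9, -0.07, -0.025, -0.02, 0],
    [0.9, -0.15, -0.05, -0.02, 0],
    [0.9, -0.24, -0.08, -0.02, 0],
    [0.9, -0.33, -0.11, -0.02, 0],
    [0.9, -0.42, -0.14, -0.02, 0],
    [0.9, -0.51, -0.17, -0.02, 0],
    [0.9, -0.6, -0.2, -0.02, 0],
    [0.9, -0.7, -0.22, -0.02, 0],
    [0.9, -0.7, -0.22, -0.02, 0],
    [0.9, -0.7, -0.22, -0.02, 0],
    [0.9, -0.7, -0.22, -0.02, 0],
  ],
)

```text
time: 33.4
ee_pos: [423.1, -158.1, 217.0]
eef_rot: [-2.345, -2.087, 0.0]
ft_force: [-0.5, 0.0, 0.4]
opening: 76.8
finger_force: 0.0
```

```bash
python3 - <<'E'
from h import *
import pickle
np.set_printoptions(precision=3,suppress=True)
s=sense();print(s["ee_pos"])
c=grab("wrist");save(c,"w15");pickle.dump(c,open("w15.pkl","wb"))
u,v=proj(c,[(422,-160,73)])[0].astype(int);print(u,v)
for T in(205,225): print(T,rect(c,(u-45,max(v-45,0),u+45,v+45),lambda h,S,v:(S<30)&(v>T),73,3)[:5])
d=grab("side");m=cv2.cvtColor(d["pixels"],cv2.COLOR_RGB2HSV)
print(go((422,-160,100),-6.6))
E
```

```text
[ 423.114 -158.105  217.01 ]
283 188
205 (array([ 423.6, -157.7]), array([12.8, 34.1]), np.float32(167.2), array([269, 179]), array([299, 193]))
225 (array([ 408.5, -153. ]), array([1. , 8.7]), np.float32(56.6), array([269, 180]), array([272, 187]))
(array([-0.005, -0.002,  0.235]), 'spin', np.float64(0.001), 'cur yaw', np.float64(-6.6))
```

Call:
drive_tool(
  steps=[
    [0.9, -0.004, 0, 0.08, 0],
    [0.9, -0.004, 0, 0.17, 0],
    [0.9, -0.004, 0, 0.25, 0],
    [0.9, -0.004, 0, 0.31, 0],
    [0.9, -0.004, 0, 0.36, 0],
    [0.9, -0.004, 0, 0.4, 0],
    [0.9, -0.004, 0, 0.44, 0],
    [0.9, -0.004, 0, 0.47, 0],
    [0.9, -0.004, 0, 0.47, 0],
    [0.9, -0.004, 0, 0.47, 0],
  ],
)

```text
time: 34.5
ee_pos: [423.4, -160.1, -17.1]
eef_rot: [-2.345, -2.09, 0.0]
ft_force: [-0.1, -0.5, -0.5]
opening: 76.6
finger_force: 0.0
```

Call:
drive_tool(
  steps=[
    [0.6, 0, 0, 0, 0],
    [0.4, 0, 0, 0, 0],
    [0.35, 0, 0, 0, 0],
    [0.35, 0, 0, 0, 0],
    [0.35, 0, 0, 0, 0],
    [0.35, 0, 0, 0, 0],
    [0.35, 0, 0, 0, 0],
  ],
  grip_force=40,
)

```text
time: 35.2
ee_pos: [423.7, -161.3, -16.6]
eef_rot: [2.347, 2.087, 0.001]
ft_force: [-0.9, 2.0, 5.6]
opening: 35.3
finger_force: 39.9
```

```bash
python3 - <<'E'
from h import *
np.set_printoptions(precision=3,suppress=True)
print(go((572,-125,150),-6.6))
E
```

```text
(array([ 0.107,  0.286, -0.333]), 'spin', np.float64(-0.004), 'cur yaw', np.float64(-6.7))
```

Call:
drive_tool(
  steps=[
    [0.35, 0, 0, -0.03, 0],
    [0.35, 0, 0, -0.1, 0],
    [0.35, 0, 0, -0.2, 0],
    [0.35, 0, 0, -0.3, 0],
    [0.35, 0.03, 0.07, -0.333, 0],
    [0.35, 0.06, 0.15, -0.333, 0],
    [0.35, 0.09, 0.23, -0.333, 0],
    [0.35, 0.107, 0.286, -0.333, 0],
    [0.35, 0.107, 0.286, -0.333, 0],
    [0.35, 0.107, 0.286, -0.333, 0],
  ],
)

```text
time: 36.2
ee_pos: [570.7, -124.4, 148.4]
eef_rot: [-2.346, -2.087, 0.002]
ft_force: [-0.3, 0.1, -1.7]
opening: 35.5
finger_force: 46.3
```

```bash
python3 - <<'E'
from h import *
import pickle
np.set_printoptions(precision=3,suppress=True)
s=sense();print(s["ee_pos"],s["opening"],s["ft_force"])
c=grab("wrist");save(c,"w16");pickle.dump(c,open("w16.pkl","wb"))
u,v=proj(c,[(578,-52,20)])[0].astype(int);print(u,v)
for T in(70,90,120): print(T,rect(c,(u-50,max(v-50,0),u+50,v+45),lambda h,S,v:v>T,20,3)[:5])
print(go((578,-52,60),-6.6))
E
```

```text
[ 570.728 -124.426  148.391] 35.473486536369066 [-0.297  0.145 -1.68 ]
282 118
70 (array([582.9, -55.5]), array([73.8, 73.9]), np.float32(112.2), array([251,  81]), array([325, 159]))
90 (array([583. , -55.3]), array([73.3, 73.4]), np.float32(110.0), array([251,  81]), array([325, 158]))
120 (array([583. , -55.5]), array([71.8, 72.3]), np.float32(83.3), array([252,  82]), array([324, 158]))
(array([ 0.146, -0.001,  0.177]), 'spin', np.float64(-0.004), 'cur yaw', np.float64(-6.7))
```

```bash
python3 - <<'E'
from h import *
np.set_printoptions(precision=3,suppress=True)
print(go((580.5,-53.5,20),-6.6))
E
```

```text
(array([0.144, 0.005, 0.257]), 'spin', np.float64(-0.004), 'cur yaw', np.float64(-6.7))
```

Call:
drive_tool(
  steps=[
    [0.35, 0.07, 0.002, 0, 0],
    [0.35, 0.144, 0.005, 0, 0],
    [0.35, 0.144, 0.005, 0.08, 0],
    [0.35, 0.144, 0.005, 0.16, 0],
    [0.35, 0.144, 0.005, 0.22, 0],
    [0.35, 0.144, 0.005, 0.257, 0],
    [0.35, 0.144, 0.005, 0.28, 0],
    [0.35, 0.144, 0.005, 0.3, 0],
    [0.35, 0.144, 0.005, 0.3, 0],
    [0.35, 0.144, 0.005, 0.3, 0],
  ],
)

```text
time: 37.25
ee_pos: [582.8, -53.8, 0.2]
eef_rot: [2.347, 2.087, 0.001]
ft_force: [0.1, -0.4, -0.9]
opening: 35.6
finger_force: 46.4
```

Call:
drive_tool(
  steps=[
    [0.35, 0, 0, 0.005, 0],
    [0.35, 0, 0, 0.01, 0],
    [0.35, 0, 0, 0.01, 0],
  ],
)

```text
time: 37.55
ee_pos: [582.4, -53.5, -5.5]
eef_rot: [2.347, 2.088, 0.0]
ft_force: [0.3, -0.6, -0.6]
opening: 35.3
finger_force: 46.3
```

Call:
drive_tool(
  steps=[
    [0.35, -0.002, -0.002, 0.003, 0],
    [0.35, -0.002, -0.002, 0.005, 0],
    [0.35, -0.002, -0.002, 0.005, 0],
  ],
)

```text
time: 37.85
ee_pos: [581.4, -54.4, -7.4]
eef_rot: [2.347, 2.087, 0.0]
ft_force: [-2.8, -0.1, 4.9]
opening: 35.5
finger_force: 45.8
```

Call:
drive_tool(
  steps=[
    [0.35, 0, 0, 0.002, 0],
    [0.35, 0, 0, 0.003, 0],
    [0.35, 0, 0, 0.003, 0],
  ],
)

```text
time: 38.15
ee_pos: [581.4, -54.3, -7.5]
eef_rot: [2.347, 2.087, 0.001]
ft_force: [-6.1, 2.1, 16.0]
opening: 35.1
finger_force: 45.8
```

Seated on the cup floor at the expected height. Relaxing, releasing and retreating.

Call:
drive_tool(
  steps=[
    [0.35, 0, 0, -0.003, 0],
    [0.5, 0, 0, -0.003, 0],
    [0.6, 0, 0, -0.003, 0],
    [0.75, 0, 0, -0.003, 0],
    [0.8, 0, 0, -0.004, 0],
    [0.8, 0, 0, -0.01, 0],
    [0.8, 0, 0, -0.06, 0],
    [0.8, 0, 0, -0.15, 0],
    [0.8, 0, 0, -0.25, 0],
    [0.8, 0, 0, -0.34, 0],
    [0.8, 0, 0, -0.42, 0],
    [0.8, 0, 0, -0.42, 0],
    [0.8, -0.1, -0.1, -0.42, 0],
    [0.8, -0.2, -0.15, -0.42, 0],
    [0.8, -0.25, -0.2, -0.42, 0],
    [0.8, -0.25, -0.2, -0.42, 0],
    [0.8, -0.25, -0.2, -0.42, 0],
  ],
)

```text
time: 39.85
ee_pos: [466.2, -167.8, 200.2]
eef_rot: [-2.351, -2.084, -0.0]
ft_force: [0.7, -0.0, -0.3]
opening: 67.9
finger_force: 0.0
```

```bash
python3 - <<'E'
from h import *
import pickle
np.set_printoptions(precision=1,suppress=True)
s=sense();print(s["ee_pos"],s["ft_force"],s["finger_force"])
c=grab("wrist");d=grab("side");e=grab("scene");save(c,"wf");save(d,"sf");save(e,"cf")
for n,k in(("wrist",c),("side",d),("scene",e)):
    u,v=proj(k,[(580.8,-54,82)])[0].astype(int)
    try: print(n,(u,v),[rect(k,(max(0,u-30),max(0,v-25),u+30,v+40),lambda h,S,v:(S<40)&(v>T),82,3)[:5] for T in(170,210)])
    except Exception as x: print(n,x)
B=lambda h,S,v:(h>90)&(h<110)&(S>100)
print("blue cap",rect(e,(140,180,230,270),B,82)[:3],rect(d,(150,190,260,260),B,82)[:3])
s0=pickle.load(open("scene0.pkl","rb"));d0=pickle.load(open("side0.pkl","rb"))
red=lambda h,S,v:((h<6)|(h>174))&(S>150)
for a,b,r in((s0,e,(235,235,265,275)),(d0,d,(258,220,292,260))): print("stamp",rect(a,r,red,5)[0],rect(b,r,red,5)[0])
for a,b,r in((s0,e,(303,120,326,158)),): print("dropper diff",np.abs(a["pixels"][r[1]:r[3],r[0]:r[2]].astype(int)-b["pixels"][r[1]:r[3],r[0]:r[2]]).mean())
# upright check: vertical extent of the bottle in side view
for k in(d,e): print(proj(k,[(580.8,-54,9),(580.8,-54,82)]).ravel())
E
```

```text
[ 466.2 -167.8  200.2] [ 0.7 -0.  -0.3] 0.0
wrist (np.int64(394), np.int64(56)) [(array([576.5, -59.8]), array([50.6, 52.9]), np.float32(83.2), array([364,  31]), array([419,  95])), (array([576.5, -48.9]), array([35.9, 53.9]), np.float32(150.5), array([364,  31]), array([419,  82]))]
side (np.int64(247), np.int64(177)) [(array([583.6, -49.3]), array([34.8, 37.5]), np.float32(76.6), array([239, 176]), array([252, 182])), (array([582.2, -48.4]), array([32.1, 33.8]), np.float32(110.5), array([240, 176]), array([252, 181]))]
scene (np.int64(254), np.int64(166)) [(array([ 601.7, -139.2]), array([ 46.2, 122.8]), np.float32(0.4), array([249, 141]), array([283, 161])), (array([ 600.2, -125.5]), array([ 22. , 120.7]), np.float32(177.5), array([250, 141]), array([283, 161]))]
blue cap (array([566.1, 165.3]), array([26.4, 28.4]), np.float32(132.6)) (array([495.7, 271. ]), array([ 36.8, 137.8]), np.float32(82.3))
stamp [421.5 129.6] [421.5 129.6]
stamp [425.  127.3] [425.1 127.2]
dropper diff 13.889397406559878
[248.5 203.1 247.2 177.8]
[255.4 186.6 254.4 166.1]
```

```bash
python3 - <<'E'
from h import *
import pickle
d0=pickle.load(open("side0.pkl","rb"));d=grab("side")
am=lambda h,S,v:(h<18)&(S>100)&(v>40)
r=(274,145,296,182)
for k in(d0,d): q=rect(k,r,am,0);print(q[3],q[4])
print(job_done())
E
```

```text
[279 158] [289 177]
[280 158] [289 177]
the job is handed in; nothing more can be done
None
```

The home kit is made up and the job is handed in: the spectacle case is in the tray, the prism bar lies flat along the middle of the case, the contact lens case sits caps up on the bar's higher half, the white bottle stands upright in the cup, and neither the stamp nor the dropper moved.

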